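# Net-weigh the dose jars from the rotary keeper

## Task

We need the net weight of all the coffee-dose jars in the rotary keeper. Set the empty wooden caddy on the scale's pan and turn the dial knob until the dial's zero mark stands under the needle; then turn the keeper's carousel notch by notch to bring each jar to the gap in the clear hood, and put every jar into the caddy on the scale, leaving the dial as zeroed. Finish by turning the carousel back so that its closing panel shuts the gap, and knock over neither the glass bottle, the mug, the cup nor the pepper mill.

Things in the scene. Friction and masses are not known exactly. Their poses are not given: they have to be found in the camera images.
- keeper: (All sizes in mm.) Rotary jar keeper: white foot, clear six-sided hood (corner radius 150, 132 to 136 above the table, centre hole radius 30) on posts at its four rear corners (142 from the axis). Origin: carousel axis at table height, z up. The gap, one open 60-degree sixth of the hood, lies on the -x side. Fixed; place and yaw vary.
- carousel (a joint): Carousel angle, rad, counterclockwise from above; starts at 0 = home, closing panel in the gap. Disc radius 126, top at 58. At 0 the bays lie -120, -60, 60, 120 degrees from the gap about the axis (counterclockwise +), 95 from it, ribs 14 high between. Notches every 60 degrees pull it in from within about 25 (peak 0.09 N m, so it holds 0.05 rad or so); stops at +-2.45 rad.
- carousel_handle (a point): Middle of the black bar on top of the carousel's spindle, above the hood: 50 long, 14 wide, 32 high (148 to 180 above the table); this point is at 164, on the axis. It turns with the carousel; the bar lies along this frame's x axis (which equals the keeper's x at joint 0).
- gap (a point): Floor of the bay that stands in the gap: 95 from the axis, 58 above the table. Frame as the keeper's: x is radial, towards the axis.
- jar0: A metal dose jar, 38 x 38 square and 64 high, about 0.12 kg, all alike; two or three of the four are present, each in its own bay of the carousel, sides square to the radius within a few degrees. Origin: centre of its underside, z up along the jar.
- jar1: as jar0
- jar2: as jar0
- jar3: as jar0
- caddy: Open wooden caddy, 160 (x) by 150 (y), walls 30 high and 5 thick, floor 5 thick, 0.3 kg, split lengthwise by a central rib (8 thick, 35 high, along x) into two troughs 150 x 66, each with room for two jars (for example at x = +-40, y = +-45). Origin: centre of its underside. Stands empty on the table at the start.
- caddy_handle (a point): Middle of the caddy's grip bar: along the caddy's x, 90 long, 14 wide, 20 high, over the centre, 84 above its underside (top at 94).
- pan_top (a point): Centre of the top face of the scale's square steel pan (170 x 160), 70 above the table when empty; it sinks 8.2 mm per kg. Frame: as the scale's; the dial lies 175 away on the -x side. Fixed in place apart from that; place and yaw vary.
- dial (a joint): Angle of the scale's white dial disc with its black knob (rad, counterclockwise from above positive, stays where left, friction 0.03 N m, stops at +-3.1). At equal values of joint dial and joint needle the zero mark stands under the needle.
- dial_knob (a point): Middle of the knob's grip bar on the dial's axis, 84 above the table; the bar is 42 long, 14 wide, 30 high (69 to 99 above the table) and lies along this frame's x axis, which turns with the dial. The zero mark is on the -x side.
- zero_mark (a point): Zero mark, a black triangle near the dial's rim; this point is 50 from the dial's axis.
- needle (a joint): Angle of the scale's needle (rad, counterclockwise from above positive): 0 with the pan empty, 2.45 rad per kg on the pan.
- needle_tip (a point): A point near the needle's tip, 50 from the dial's axis, 54 above the table. The needle runs below the knob and close above the dial.
- bottle: Bystander: clear bottle, 68 across, 220 high, standing; origin under its centre.
- mug: Bystander: white mug, 76 across, 85 high; origin under its centre.
- cup: Bystander: blue cup, 64 across, 60 high; origin under its centre.
- mill: Bystander: dark wooden pepper mill, 44 across, 120 high; origin under its centre.
Not all that is in view belongs to the job. Leave any red look-alike of the caddy alone.

How it is judged:
By the outcome, as a careful person would: the job done as asked, in the order asked, and still so for the second after the job is handed in, with the robot touching nothing.
Of jar0, jar1, jar2, jar3 only 2 to 3 are there at a start; the rules pass over those that are not, and their reading is None.
At some moment in a run one of caddy may be knocked a few centimetres aside while the robot is not near it.
Once in a run the grip may slacken for a moment while it holds something.
It also fails if it takes over 210 s, if anything falls off the work surface, if the arm or the gripper's body presses on something with over 40 N, if the wrist force passes 120 N, or if a joint passes its speed limit or range.

## Robot

A 7-joint arm with a two-finger parallel gripper is mounted at the origin on the work surface. World frame = base frame: x ahead of the robot, y to its left, z up, the work surface at z = 0. Lengths are in mm, angles in degrees, forces in N, time in s.
With the tool pointing down it reaches from about 350 to 900 mm from the base axis. Payload 8.1 kg.
Tool frame: the origin (TCP) lies midway between the tips of the shut fingers; the grasp point (between the pads) lies 19 mm behind it; z points along the fingers, x is the direction in which the jaws open and shut, and the axes are right-handed (so a half turn about z gives the same grasp; the last joint's range is limited). The gripper opens to 85 mm and grips with 20 to 120 N. Pads are 22 mm wide; open, the fingers measure 114 mm over their backs; the gripper's body (76 mm by 85 mm) begins 54 mm behind the grasp point. The pads swing forward as they close: fully open they stand 13 mm farther back than shut.
Start: joints at [-81.91, 24.895, 1.432, 90.138, -0.665, 64.973, -4.303], TCP at [150.897, 606.524, 231.323] pointing down, gripper open.
Joint ranges: [-149.89, 149.89], [-25.12, 119.58], [-72.63, 75.52], [4.76, 147.25], [-75.54, 255.54], [6.69, 114.76], [-157.13, 157.13]. Speed limits (degrees/s): [127.2, 127.2, 172.46, 172.46, 180, 180, 180].

## Interface

Orientations are given as a 3x3 rotation matrix whose columns are the frame's x, y, z axes.
In Python, from workcell import ctrl gives the robot as it stands. The module is installed in compiled form; this text tells all that it offers.
- The arm moves only by the shell command python3 -m jog 'ROWS'. ROWS is JSON, one flat list of numbers, 5 for each row, row after row: the gripper's target within -1 to 1 (fully open at 1, half-way at 0, shut at -1), then the shift along the tool's x, y, z in m, then the turn about the tool's z in rad. In form: [fingers, dx, dy, dz, spin, fingers, dx, dy, dz, spin, ...]. A call has 1 to 5 rows; each row is the pose to reach, as a shift and turn from the pose commanded when the call began, along the tool's axes at that moment; what a row does not reach only later rows make up. A row lasts 1/12 s, in which the tool goes at most 41.7 mm and 7.16 degrees, less where a joint would pass 70% of its speed; a pose out of reach is approached as far as the arm can. A call with a gripper value outside its range is refused whole. The fingers move at their own pace and stop on an object; the grip force is fixed at half the most. Time passes only in rows, so rows that repeat a pose let the fingers close. It gives the time, the measured TCP pose, the force and the opening at its end, in the units of the state.
- ctrl.get_state(): the state, without advancing time (a new reading comes with each control period).
- ctrl.read_camera(name): name is "scene" or "top" or "wrist"; returns the picture (384x512x3 uint8, blue, green, red); there is no depth.
- ctrl.calibration(name): a dict with "mtx" (3x3 intrinsics, pixels), "origin" and "attitude" of the camera in the world; the wrist camera has in their place "tool_from_camera" (4x4, takes a point from camera to tool coordinates, whose origin is the TCP and whose axes are the tool frame's). Camera axes: x right, y up, looking along -z (the intrinsics and any distortion apply to the point x, -y, -z); pixel columns grow to the right and rows downward; lengths in mm; the calibration is good to about 2 mm. A picture is of the moment at which its call begins: read the wrist's pose just before it. calibration takes no time and is no camera call.
- ctrl.sign_off(): hands the job in, once; it reports no verdict.
The state is a dict: "time_s": time; "qpos": joint angles; "joint_velocities": joint speeds; "joint_efforts": joint torques, N m; "ee_pos": TCP position; "tool_rot": TCP orientation; "contact_force": force on the tool from outside, world axes, zero at the start; "wrist_torque": the same for the moment, N m; "finger_gap": opening from 0.0 (shut) to 1.0 (fully open).
Only numpy, scipy, OpenCV 4.12 (cv2) and the standard library are available. Lean on these libraries where they do the work, as an engineer would, in place of code of your own. Each camera call takes 0.05 s, during which the arm holds its last target.

## Working session

There is one attempt and no reset: what is moved stays moved. The work goes in short steps, Python scripts to look and compute and a shell command to move; the robot and the scene stay as the last step left them, time stands still between calls to the robot, and variables do not carry over. Pictures are saved under pics/ and viewed, and the job is handed in when it is done.

```bash
ls; mkdir -p pics; python3 - <<'E'
from workcell import ctrl
import cv2
s=ctrl.get_state();print({k:s[k] for k in('time_s','ee_pos','tool_rot','finger_gap','contact_force')})
for n in("scene","top","wrist"):
    c=ctrl.calibration(n);print(n,c)
    cv2.imwrite(f"pics/a_{n}.png",ctrl.read_camera(n))
E
```

```text
pics
{'time_s': 0.0, 'ee_pos': array([150.80716679, 606.0001364 , 230.53672574]), 'tool_rot': array([[ 2.41422677e-01,  9.70420032e-01, -2.29854497e-04],
       [ 9.70418779e-01, -2.41422737e-01, -1.56671366e-03],
       [-1.57586242e-03,  1.55185087e-04, -9.99998746e-01]]), 'finger_gap': 1.0011393924673346, 'contact_force': array([ 0.68084434, -0.25221703,  0.03967693])}
scene {'mtx': array([[422.82567341,   0.        , 256.80282363],
       [  0.        , 422.82567341, 188.83816026],
       [  0.        ,   0.        ,   1.        ]]), 'origin': array([1331.097932  , -946.5151448 , 1200.66178374]), 'attitude': array([[ 0.73730266, -0.44526586,  0.50805817],
       [ 0.67552437,  0.49392896, -0.54744955],
       [-0.00718405,  0.74684168,  0.66496308]])}
top {'mtx': array([[379.61787888,   0.        , 259.53333997],
       [  0.        , 379.61787888, 191.00287887],
       [  0.        ,   0.        ,   1.        ]]), 'origin': array([ 235.11729793,  -46.69704139, 1434.22270609]), 'attitude': array([[-0.03224686,  0.97710275, -0.21031016],
       [-0.99947918, -0.03178381,  0.00558232],
       [-0.00122995,  0.21038064,  0.97761878]])}
wrist {'mtx': array([[333.55302393,   0.        , 259.65215751],
       [  0.        , 333.55302393, 193.42820531],
       [  0.        ,   0.        ,   1.        ]]), 'tool_from_camera': array([[ 9.99999917e-01, -7.83849176e-05,  3.99392484e-04,
        -4.71613175e-01],
       [ 3.16810415e-05, -9.63312262e-01, -2.68383095e-01,
        -6.72846073e+01],
       [ 4.05776864e-04,  2.68383086e-01, -9.63312179e-01,
        -1.42893601e+02],
       [ 0.00000000e+00,  0.00000000e+00,  0.00000000e+00,
         1.00000000e+00]])}
```

View pics/a_top.png

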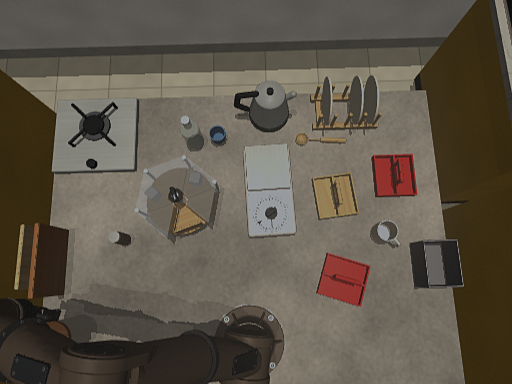

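View pics/a_scene.png

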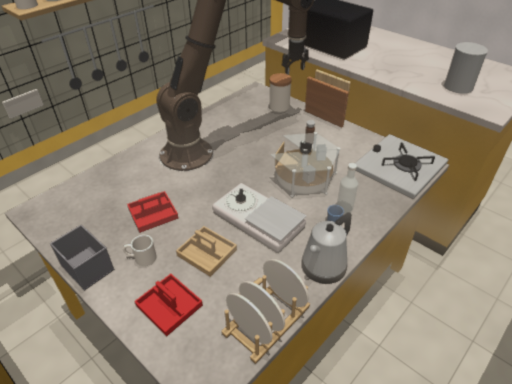

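View pics/a_wrist.png

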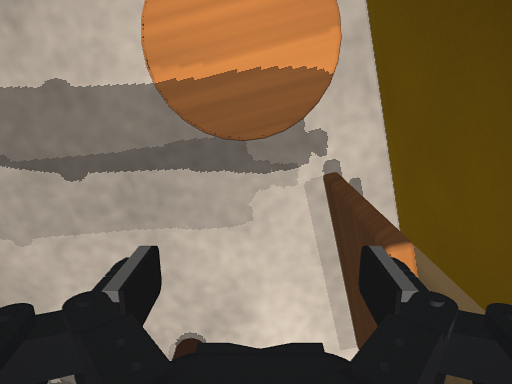

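```bash
cat > h.py <<'E'
import numpy as np,cv2
from workcell import ctrl
def cam(n,s=None):
    c=ctrl.calibration(n)
    if n=="wrist":
        s=s or ctrl.get_state()
        T=np.eye(4);T[:3,:3]=s['tool_rot'];T[:3,3]=s['ee_pos']
        M=T@np.array(c['tool_from_camera']);return c['mtx'],M[:3,3],M[:3,:3]
    return c['mtx'],c['origin'],c['attitude']
def toplane(C,px,z):
    K,o,R=C
    px=np.atleast_2d(px).astype(float)
    d=np.c_[(px[:,0]-K[0,2])/K[0,0],-(px[:,1]-K[1,2])/K[1,1],-np.ones(len(px))]@R.T
    return o+d*((z-o[2])/d[:,2])[:,None]
def proj(C,P):
    K,o,R=C
    p=(np.atleast_2d(P)-o)@R
    return np.c_[K[0,2]-K[0,0]*p[:,0]/p[:,2],K[1,2]+K[1,1]*p[:,1]/p[:,2]]
def crop(im,x0,y0,x1,y1,k,fn):
    cv2.imwrite(fn,cv2.resize(im[y0:y1,x0:x1],None,fx=k,fy=k,interpolation=cv2.INTER_CUBIC))
E
python3 - <<'E'
from h import *
t=cv2.imread("pics/a_top.png");s=cv2.imread("pics/a_scene.png")
crop(t,100,130,300,260,4,"pics/b1.png")
crop(t,230,130,430,260,4,"pics/b2.png")
crop(s,200,100,360,230,4,"pics/b3.png")
C=cam("top")
for n,p,z in [("keeper",(178,197),134),("dial",(271,213),84),("pan",(268,168),70),("caddy",(334,196),15),("jarL",(153,190),122),("mill",(113,239),0)]:
    print(n,toplane(C,p,z).round(0))
E
```

```text
keeper [[503. 231. 134.]]
dial [[443. -93.  84.]]
pan [[615. -89.  70.]]
caddy [[ 512. -338.   15.]]
jarL [[533. 323. 122.]]
mill [[377. 502.   0.]]
```

View pics/b1.png

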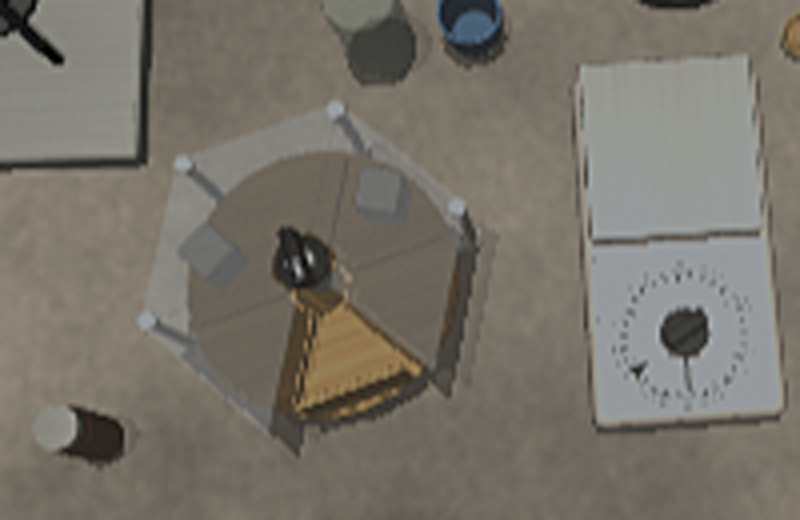

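View pics/b2.png

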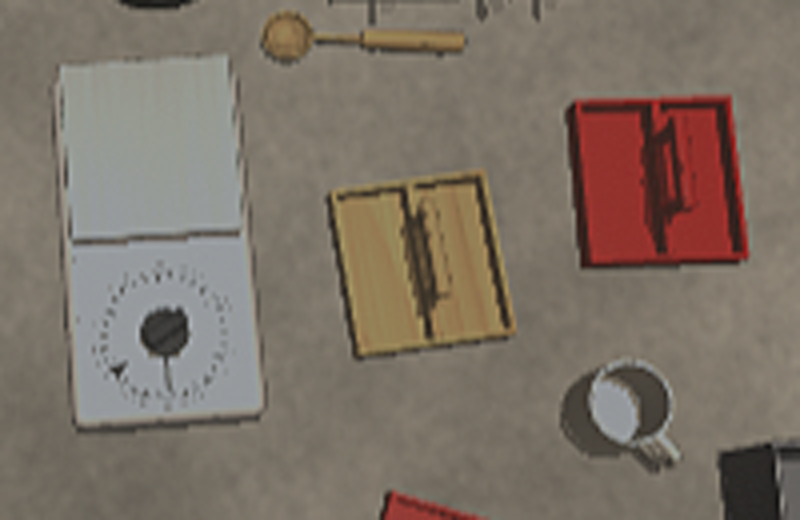

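View pics/b3.png

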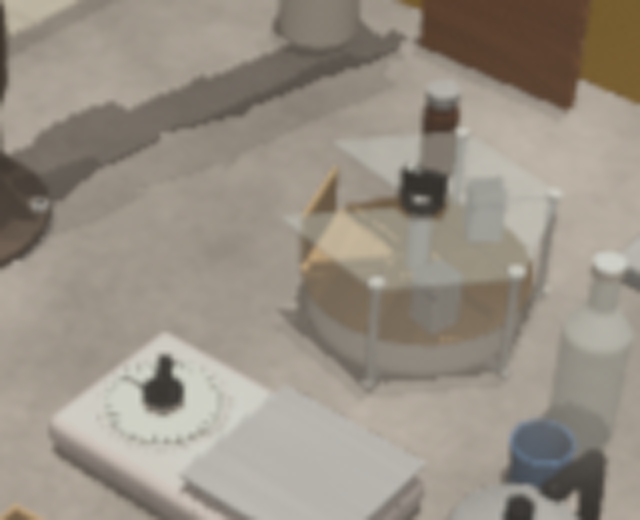

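```bash
cat > m.py <<'E'
from h import *
C=cam("top")
f=lambda a:np.array(a,float)/4+np.array([100,130])-0.375
posts=toplane(C,f([(457,208),(336,108),(183,163),(147,320)]),136)[:,:2]
print(posts.round(0))
# rigid fit: angles -90,-30,30,90
a=np.radians([-90,-30,30,90]);M=142*np.exp(1j*a);P=posts@[1,1j]
c=[(P.mean()),M.mean()]
r=np.vdot(M-c[1],P-c[0]);yaw=np.angle(r);print("scale",abs(r)/np.vdot(M-c[1],M-c[1]).real)
o=c[0]-np.exp(1j*yaw)*c[1];print("keeper",o,np.degrees(yaw), abs(P-o), np.degrees(np.angle((P-o)*np.exp(-1j*yaw))))
for n,p,z in [("j1",(380,190),122),("j2",(210,252),122),("handle",(297,258),180)]:
    q=toplane(C,f(p),z)[0];d=(q[0]+1j*q[1]-o)*np.exp(-1j*yaw);print(n,q,abs(d),"ang from gap",(np.degrees(np.angle(d))+180+180)%360-180)
# scale
for n,p,z in [("dialknob",(685,330),99),("pan corners",[(581,66),(749,57),(760,232),(592,240)],70),("zero",(638,370),50),("needletip",(689,390),54),("bottle",(382,50),0),("cup",(470,20),60),("mill",(60,428),120)]:
    q=toplane(C,f(p),z);print(n,q.round(0).tolist(),q.mean(0).round(0))
g=lambda a:np.array(a,float)/4+np.array([230,130])-0.375
q=toplane(C,g([(330,192),(486,172),(514,334),(358,357)]),30);print("caddy",q.round(0).tolist(),q.mean(0))
for a,b in((1,2),(0,3),(0,1),(3,2)):
  d=q[a]-q[b];print(np.hypot(*d[:2]),np.degrees(np.arctan2(d[1],d[0])))
q=toplane(C,g([(426,200),(440,300)]),94);print("handle top",q)
q=toplane(C,g([(630,395)]),85);print("mug",q)
E
python3 m.py
```

```text
[[553. 105.]
 [649. 213.]
 [602. 347.]
 [462. 374.]]
scale 1.003050046734287
keeper (508.4156514607273+240.116921911221j) 18.7843279442952 [142.09302506 142.8887357  142.56844146 141.86108956] [-90.35283193 -29.89444273  30.07517019  90.17153996]
j1 [575.50725345 175.43097313 122.        ] 93.19632517759293 ang from gap 117.26151382809735
j2 [523.88877026 325.3624358  122.        ] 86.63841551417904 ang from gap -119.07221477460575
handle [503.55822283 235.39297526 180.        ] 6.775712867052327 ang from gap 25.417513214446615
dialknob [[444.0, -92.0, 99.0]] [444. -92.  99.]
pan corners [[703.0, -5.0, 70.0], [707.0, -164.0, 70.0], [538.0, -166.0, 70.0], [535.0, -11.0, 70.0]] [621. -86.  70.]
zero [[416.0, -49.0, 50.0]] [416. -49.  50.]
needletip [[396.0, -95.0, 54.0]] [396. -95.  54.]
bottle [[751.0, 195.0, 0.0]] [751. 195.   0.]
cup [[757.0, 100.0, 60.0]] [757. 100.  60.]
mill [[373.0, 451.0, 120.0]] [373. 451. 120.]
caddy [[583.0, -257.0, 30.0], [598.0, -407.0, 30.0], [441.0, -420.0, 30.0], [424.0, -273.0, 30.0]] [ 511.26448201 -339.22962231   30.        ]
157.44908459524666 4.792075867544387
159.79172685473074 5.866723096034313
150.90625697869393 95.63491295037502
147.96252459006107 96.54818706193527
handle top [[ 556.65341707 -333.8848852    94.        ]
 [ 464.20899997 -339.52983622   94.        ]]
mug [[ 374.63937147 -503.82651278   85.        ]]
```

```bash
cat > go.py <<'E'
import sys
from h import *
# usage: go.py x y z psi : shift/spin from the current pose
s=ctrl.get_state();R=s['tool_rot'];p=s['ee_pos']
psi=np.degrees(np.arctan2(R[1,0],R[0,0]))
print("t %.2f at"%s['time_s'],p.round(1),"psi %.1f"%psi,"tilt %.2f"%np.degrees(np.arccos(-R[2,2])),"gap %.3f"%s['finger_gap'],"F",np.round(s['contact_force'],1),"q",np.round(s['qpos'],0))
if len(sys.argv)>1:
    x,y,z,a=map(float,sys.argv[1:5])
    d=R.T@(np.array([x,y,z])-p)/1000
    sp=np.radians((psi-a+180)%360-180)
    print("shift",d.round(4),"spin %.3f"%sp,"rows>=",round(max(np.linalg.norm(d)/.0417,abs(sp)/np.radians(7.16)),1))
E
python3 go.py 480 150 320 -80
```

```text
t 0.15 at [150.8 606.1 230.7] psi 76.0 tilt 0.07 gap 1.003 F [ 0.1  0.5 -0.7] q [-82.  25.   1.  90.  -1.  65.  -4.]
shift [-0.3633  0.4296 -0.0888] spin 2.723 rows>= 21.8
```

```bash
python3 -m jog '[1,-0.05,0.06,-0.088,0.12,1,-0.08,0.1,-0.088,0.24,1,-0.12,0.14,-0.088,0.36,1,-0.16,0.18,-0.088,0.48,1,-0.19,0.22,-0.088,0.6]'; python3 go.py 480 150 320 -80
```

```text
time_s: 0.57
ee_pos: [259.0, 453.1, 308.1]
tool_rot: [[0.751, 0.661, 0.0], [0.661, -0.751, 0.001], [0.001, -0.001, -1.0]]
contact_force: [1.1, -0.4, -0.2]
finger_gap: 0.999
t 0.57 at [259.  453.1 308.1] psi 41.3 tilt 0.08 gap 0.999 F [ 1.1 -0.4 -0.2] q [-75.  12.  11.  98.  -2.  70. -22.]
shift [-0.0343  0.3736 -0.0123] spin 2.118 rows>= 16.9
```

```bash
python3 -m jog '[1,-0.007,0.04,-0.012,0.12,1,-0.014,0.08,-0.012,0.24,1,-0.021,0.12,-0.012,0.36,1,-0.028,0.16,-0.012,0.48,1,-0.03,0.2,-0.012,0.6]' >/dev/null; python3 go.py 490 0 320 -80
```

```text
t 0.98 at [368.9 282.8 319.2] psi 6.9 tilt 0.04 gap 0.999 F [0.5 0.3 0.1] q [-64.   5.  23. 105.  -2.  70. -34.]
shift [ 0.086   0.2953 -0.001 ] spin 1.517 rows>= 12.1
```

```bash
python3 go.py 495 -150 320 -85
```

```text
t 0.98 at [368.9 282.8 319.2] psi 6.9 tilt 0.04 gap 0.999 F [0.5 0.3 0.1] q [-64.   5.  23. 105.  -2.  70. -34.]
shift [ 0.0729  0.4448 -0.001 ] spin 1.605 rows>= 12.8
```

```bash
python3 -m jog '[1,0.015,0.04,0,0.12,1,0.03,0.08,0,0.24,1,0.04,0.12,0,0.36,1,0.05,0.16,0,0.48,1,0.06,0.2,0,0.6]' >/dev/null; python3 go.py 500 -150 320 -85
```

```text
t 1.40 at [453.5  92.9 319.2] psi -27.4 tilt 0.03 gap 1.003 F [ 1.7  0.6 -1. ] q [-51.   5.  36. 106.  -3.  70. -41.]
shift [ 0.1532  0.1942 -0.0009] spin 1.005 rows>= 8.0
```

```bash
python3 -m jog '[1,0.03,0.03,0,0.12,1,0.06,0.06,0,0.24,1,0.09,0.1,0,0.36,1,0.11,0.14,0,0.48,1,0.13,0.17,0,0.6]' >/dev/null; python3 go.py 511 -339 300 -84.5
```

```text
t 1.82 at [ 490.4 -110.5  319.1] psi -61.8 tilt 0.01 gap 1.003 F [ 1.6 -0.6 -0.9] q [-34.  11.  49. 102.  -9.  71. -44.]
shift [0.2111 0.0898 0.0191] spin 0.396 rows>= 5.5
```

```bash
python3 -m jog '[1,0.04,0.02,0.01,0.1,1,0.08,0.035,0.019,0.2,1,0.12,0.052,0.019,0.3,1,0.16,0.07,0.019,0.396,1,0.19,0.083,0.019,0.396]' >/dev/null; python3 go.py 511 -339 300 -84.5
```

```text
t 2.23 at [ 508.6 -315.5  299.4] psi -84.5 tilt 0.06 gap 0.999 F [1.1 0.6 1.1] q [ -9.  26.  54.  91. -21.  74. -37.]
shift [ 0.0236 -0.0001 -0.0006] spin 0.001 rows>= 0.6
```

```bash
python3 -m jog '[1,0.02,-0.05,0,0,1,0.02,-0.05,0,0]' >/dev/null; python3 go.py; python3 - <<'E'
from h import *
C=cam("wrist");im=ctrl.read_camera("wrist");cv2.imwrite("pics/c1.png",im)
print(proj(C,[[511,-339,94],[511,-339,0]]))
E
```

```text
t 2.40 at [ 562.5 -331.8  299.1] psi -84.3 tilt 0.06 gap 0.997 F [1.  2.8 0.1] q [ -5.  31.  52.  83. -25.  78. -36.]
[[260.56705592 213.96091573]
 [260.27801496 191.55249178]]
```

View pics/c1.png

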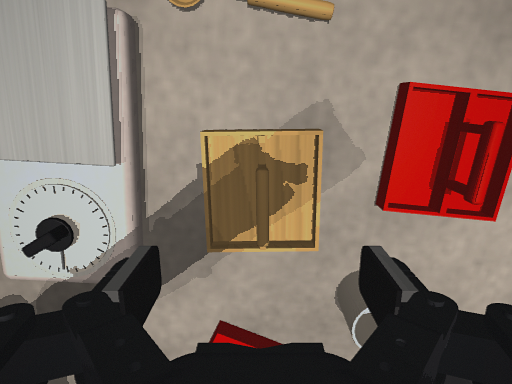

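```bash
python3 - <<'E'
from h import *
C=cam("wrist")
q=toplane(C,[(201,130),(322,128),(320,251),(207,251)],30);print(q.round(0),q.mean(0))
q=toplane(C,[(263,165),(263.5,247)],94);print(q,q.mean(0));d=q[0]-q[1];print(np.hypot(*d[:2]),np.degrees(np.arctan2(d[1],d[0])))
E
python3 go.py 512 -339 200 -85
```

```text
[[ 590. -257.   30.]
 [ 608. -403.   30.]
 [ 446. -425.   30.]
 [ 431. -274.   30.]] [ 518.70311676 -339.36220041   30.        ]
[[ 567.00957245 -334.17878441   94.        ]
 [ 473.49695203 -344.59492316   94.        ]] [ 520.25326224 -339.38685378   94.        ]
94.09094602996186 6.355835124069095
t 2.45 at [ 563.9 -330.   298.4] psi -84.1 tilt 0.06 gap 0.998 F [ 0.8  2.3 -0. ] q [ -5.  31.  52.  83. -25.  78. -37.]
shift [0.0036 0.0525 0.0984] spin 0.015 rows>= 2.7
```

```bash
python3 -m jog '[1,0.008,0.02,0.04,0.015,1,0.01,0.03,0.07,0.02,1,0.01,0.03,0.08,0.02,1,0.01,0.03,0.08,0.02,1,0.01,0.03,0.08,0.02]' >/dev/null; python3 go.py; python3 - <<'E'
from h import *
C=cam("wrist");im=ctrl.read_camera("wrist");cv2.imwrite("pics/c2.png",im)
E
python3 go.py
```

```text
t 2.87 at [ 532.3 -341.3  220.5] psi -85.3 tilt 0.02 gap 1.002 F [0.3 0.4 1. ] q [ -4.  33.  51.  93. -27.  68. -33.]
t 2.92 at [ 532.9 -341.7  221.5] psi -85.2 tilt 0.10 gap 1.000 F [0.2 0.5 0.7] q [ -4.  33.  51.  92. -27.  68. -33.]
```

View pics/c2.png

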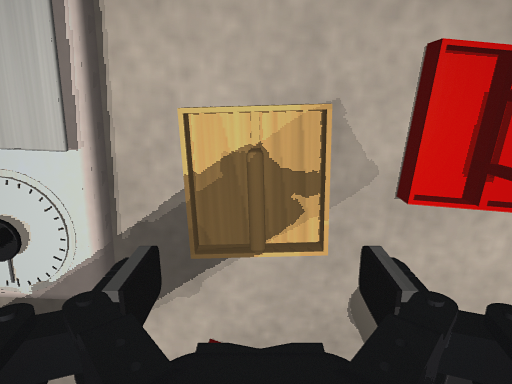

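```bash
python3 - <<'E'
from h import *
C=cam("wrist")
q=toplane(C,[(179,108),(332,105),(327,255),(192,257)],30);print(q.round(0),q.mean(0))
q=toplane(C,[(255,147),(258,252)],94);print(q,q.mean(0));d=q[0]-q[1];print(np.hypot(*d[:2]),np.degrees(np.arctan2(d[1],d[0])))
E
python3 go.py 517 -339 140 -84
```

```text
[[ 588. -259.   30.]
 [ 603. -407.   30.]
 [ 445. -424.   30.]
 [ 430. -277.   30.]] [ 516.63113141 -341.84977066   30.        ]
[[ 564.89836336 -336.13191872   94.        ]
 [ 472.65747887 -346.12389268   94.        ]] [ 518.77792111 -341.1279057    94.        ]
92.78049533790322 6.182446050606331
t 2.92 at [ 532.9 -341.7  221.5] psi -85.2 tilt 0.10 gap 1.000 F [0.2 0.5 0.7] q [ -4.  33.  51.  92. -27.  68. -33.]
shift [-0.0041  0.0158  0.0814] spin -0.022 rows>= 2.0
```

```bash
python3 -m jog '[1,-0.003,0.016,0.04,-0.022,1,-0.003,0.016,0.08,-0.022,1,-0.003,0.016,0.12,-0.022,1,-0.003,0.016,0.15,-0.022,1,-0.003,0.016,0.153,-0.022]'; python3 -m jog '[1,0,0,0,0,1,0,0,0,0]'>/dev/null;python3 go.py 516.5 -340.5 68 -84
```

```text
time_s: 3.33
ee_pos: [515.0, -337.9, 63.6]
tool_rot: [[0.105, -0.994, -0.004], [-0.994, -0.105, 0.003], [-0.004, 0.003, -1.0]]
contact_force: [-0.6, 0.9, 0.6]
finger_gap: 1.001
t 3.50 at [ 517.1 -341.3   69.6] psi -84.0 tilt 0.19 gap 1.000 F [-0.1  1.   1.6] q [  1.  40.  43. 103. -35.  51. -24.]
shift [-0.0009  0.0005  0.0016] spin -0.000 rows>= 0.0
```

```bash
python3 -m jog '[-1,0,0,0,0,-1,0,0,0,0,-1,0,0,0,0,-1,0,0,0,0,-1,0,0,0,0]';python3 -m jog '[-1,0,0,0,0,-1,0,0,0,0,-1,0,0,0,0,-1,0,0,0,0]';python3 go.py
```

```text
time_s: 3.92
ee_pos: [515.7, -340.2, 67.7]
tool_rot: [[0.104, -0.995, 0.001], [-0.995, -0.104, -0.0], [0.0, -0.001, -1.0]]
contact_force: [-0.5, -0.3, -0.7]
finger_gap: 0.297
time_s: 4.25
ee_pos: [515.6, -340.1, 67.5]
tool_rot: [[0.104, -0.995, 0.0], [-0.995, -0.104, 0.0], [-0.0, -0.0, -1.0]]
contact_force: [0.4, 1.7, 5.9]
finger_gap: 0.151
t 4.25 at [ 515.6 -340.1   67.5] psi -84.1 tilt 0.03 gap 0.151 F [0.4 1.7 5.9] q [  1.  40.  43. 103. -35.  51. -24.]
```

```bash
python3 -m jog '[-1,0,0,-0.01,0,-1,0,0,-0.03,0,-1,0,0,-0.06,0,-1,0,0,-0.09,0,-1,0,0,-0.11,0]';python3 go.py 600 -200 200 -88
```

```text
time_s: 4.67
ee_pos: [515.3, -340.9, 179.8]
tool_rot: [[0.103, -0.995, 0.001], [-0.995, -0.103, -0.001], [0.001, -0.001, -1.0]]
contact_force: [0.7, 0.1, -3.9]
finger_gap: 0.151
t 4.67 at [ 515.3 -340.9  179.8] psi -84.1 tilt 0.08 gap 0.151 F [ 0.7  0.1 -3.9] q [ -3.  33.  49.  98. -28.  62. -29.]
shift [-0.1314 -0.0987 -0.0203] spin 0.068 rows>= 4.0
```

```bash
python3 -m jog '[-1,-0.03,-0.025,-0.02,0.02,-1,-0.06,-0.05,-0.02,0.04,-1,-0.09,-0.07,-0.02,0.06,-1,-0.12,-0.09,-0.02,0.068,-1,-0.131,-0.099,-0.02,0.068]' >/dev/null;python3 go.py 621 -86 200 -88
```

```text
t 5.08 at [ 602.9 -192.8  196.5] psi -87.6 tilt 0.20 gap 0.151 F [ 0.7  1.2 -2.4] q [-19.  34.  51.  94. -29.  66. -48.]
shift [-0.1059 -0.0226 -0.0031] spin 0.007 rows>= 2.6
```

```bash
python3 -m jog '[-1,-0.03,-0.01,0,0.007,-1,-0.06,-0.02,0,0.007,-1,-0.09,-0.02,0,0.007,-1,-0.105,-0.022,0,0.007,-1,-0.106,-0.022,0,0.007]' >/dev/null;python3 -m jog '[-1,0,0,0,0,-1,0,0,0.03,0,-1,0,0,0.05,0,-1,0,0,0.05,0,-1,0,0,0.05,0]'>/dev/null; python3 go.py 621 -86 200 -88; python3 - <<'E'
from h import *
im=ctrl.read_camera("wrist");cv2.imwrite("pics/d1.png",im)
im=ctrl.read_camera("top");crop(im,220,110,320,250,4,"pics/d2.png")
im=ctrl.read_camera("scene");crop(im,190,150,330,270,5,"pics/d3.png")
E
```

```text
t 5.92 at [617.5 -94.4 146.9] psi -88.5 tilt 0.13 gap 0.151 F [ 0.4 -1.  -2.8] q [-28.  37.  50.  98. -32.  60. -55.]
shift [-0.0083 -0.0036 -0.0531] spin -0.008 rows>= 1.3
```

View pics/d1.png

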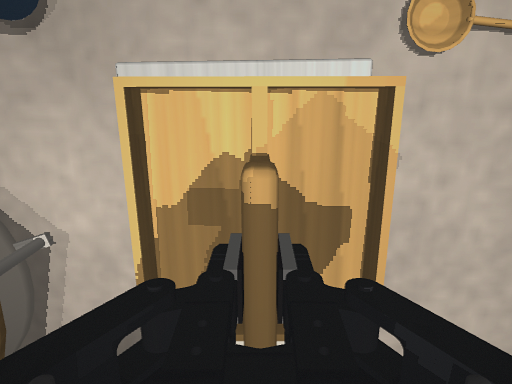

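View pics/d2.png

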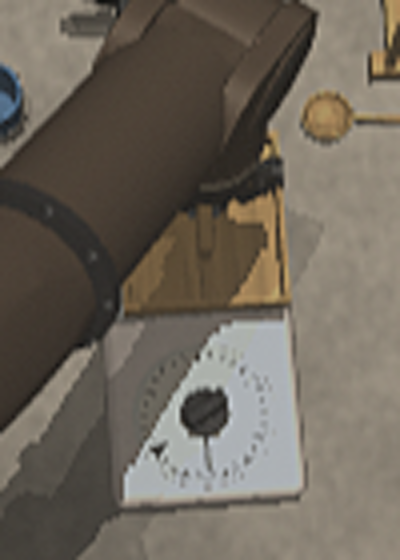

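View pics/d3.png

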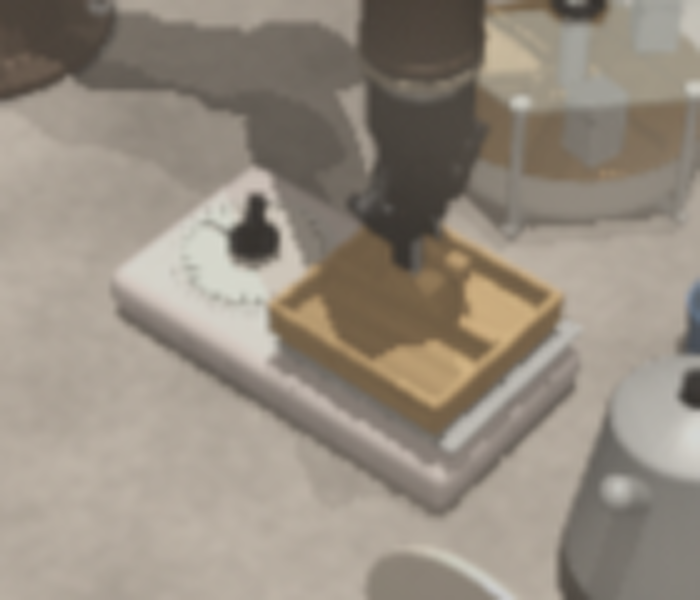

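```bash
python3 - <<'E'
from h import *
C=cam("wrist");print(ctrl.get_state()['ee_pos'])
q=toplane(C,[(117,64.5),(372,59.5)],70);print(q.round(1));d=q[0]-q[1];L=np.hypot(*d[:2]);yaw=np.degrees(np.arctan2(d[1],d[0]))-90;print(L,yaw)
m=q.mean(0)[:2];print("pan", m-85*np.array([np.cos(np.radians(yaw)),np.sin(np.radians(yaw))]))
q=toplane(C,[(115,80),(404,78)],147-67.5+30);print("caddy far rim",q)
d=q[0]-q[1];print(np.hypot(*d[:2]),np.degrees(np.arctan2(d[1],d[0]))-90)
m=q.mean(0)[:2];print("caddy c",m-80*np.array([np.cos(np.radians(1.5)),np.sin(np.radians(1.5))]))
E
```

```text
[619.21143959 -94.16678162 148.73559771]
[[ 706.9   -3.6   70. ]
 [ 714.2 -162.1   70. ]]
158.68095481805216 2.634765437357885
pan [625.68181356 -86.79348742]
caddy far rim [[ 695.85586035  -17.82709363  109.5       ]
 [ 700.96534484 -167.40588464  109.5       ]]
149.66603339418904 1.9564144651584598
caddy c [618.4380166 -94.710645 ]
```

```bash
python3 go.py 626 -86.5 136 -87.6
```

```text
t 6.07 at [619.2 -94.2 148.7] psi -88.4 tilt 0.13 gap 0.148 F [ 0.8 -0.6 -2.3] q [-28.  37.  50.  98. -32.  60. -55.]
shift [-0.0075 -0.007   0.0127] spin -0.014 rows>= 0.4
```

```bash
python3 -m jog '[-1,-0.004,-0.004,0,-0.014,-1,-0.007,-0.007,0,-0.014,-1,-0.007,-0.007,0.004,-0.014,-1,-0.007,-0.007,0.008,-0.014,-1,-0.007,-0.007,0.01,-0.014]'; python3 -m jog '[-1,0,0,0,0,-1,0,0,0.001,0,-1,0,0,0.002,0,-1,0,0,0.002,0]';python3 go.py 626 -86.5 136 -87.6
```

```text
time_s: 6.48
ee_pos: [625.1, -85.4, 136.5]
tool_rot: [[0.043, -0.999, -0.001], [-0.999, -0.043, 0.0], [-0.0, 0.001, -1.0]]
contact_force: [1.0, 1.6, -1.2]
finger_gap: 0.154
time_s: 6.82
ee_pos: [625.2, -85.6, 135.1]
tool_rot: [[0.043, -0.999, -0.0], [-0.999, -0.043, 0.0], [-0.0, 0.0, -1.0]]
contact_force: [-0.6, 1.7, -0.5]
finger_gap: 0.151
t 6.82 at [625.2 -85.6 135.1] psi -87.6 tilt 0.01 gap 0.151 F [-0.6  1.7 -0.5] q [-28.  38.  49.  98. -33.  59. -55.]
shift [ 0.0009 -0.0007 -0.0009] spin 0.001 rows>= 0.0
```

```bash
python3 -m jog '[0.2,0,0,0,0,0.2,0,0,0,0,0.2,0,0,0,0,0.2,0,0,0,0,0.2,0,0,0,0]'; python3 -m jog '[0.2,0,0,0,0,0.2,0,0,-0.02,0,0.2,0,0,-0.05,0,0.2,0,0,-0.09,0,0.2,0,0,-0.12,0]' >/dev/null; python3 go.py 444 -92 200 -147
```

```text
time_s: 7.23
ee_pos: [625.4, -85.8, 135.3]
tool_rot: [[0.043, -0.999, 0.0], [-0.999, -0.043, -0.0], [0.0, -0.0, -1.0]]
contact_force: [-0.6, 0.5, -0.5]
finger_gap: 0.603
t 7.65 at [625.4 -86.2 257.6] psi -87.6 tilt 0.06 gap 0.603 F [ 0.6 -0.4 -0.4] q [-31.  31.  54.  90. -26.  72. -60.]
shift [-0.0019  0.1815  0.0574] spin 1.037 rows>= 8.3
```

```bash
python3 -m jog '[0.6,0,0.04,0,0.12,0.6,0,0.08,0,0.24,0.6,0,0.12,0,0.36,0.6,0,0.15,0,0.48,0.6,0,0.18,0,0.6]' >/dev/null;python3 -m jog '[1,0,0,0,0.1,1,0,0,0,0.2,1,0,0,0,0.3,1,0,0,0,0.44,1,0,0,0,0.44]' >/dev/null; python3 -m jog '[1,0,0,0,0,1,0,0,0,0,1,0,0,0,0]' >/dev/null; python3 go.py 444 -92 200 -147;  python3 - <<'E'
from h import *
im=ctrl.read_camera("wrist");cv2.imwrite("pics/e1.png",im)
im=ctrl.read_camera("top");crop(im,220,110,320,250,4,"pics/e2.png")
E
python3 go.py
```

```text
t 8.73 at [445.4 -93.5 255.1] psi -147.0 tilt 0.00 gap 1.005 F [ 0.6 -0.3  0.4] q [ -54.   14.   74.  114.  -16.   63. -120.]
shift [0.0004 0.002  0.0551] spin 0.000 rows>= 1.3
t 8.83 at [445.5 -93.5 255.1] psi -147.1 tilt 0.00 gap 0.996 F [-0.5 -0.2 -0.4] q [ -54.   14.   74.  114.  -16.   63. -121.]
```

View pics/e1.png

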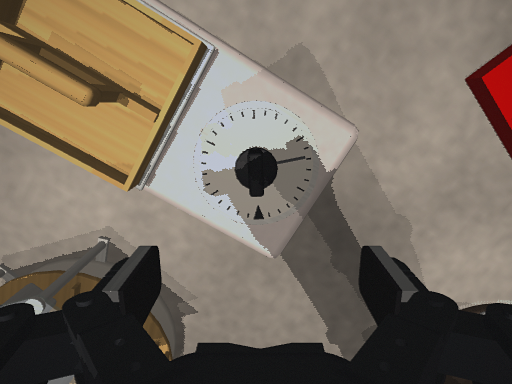

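View pics/e2.png

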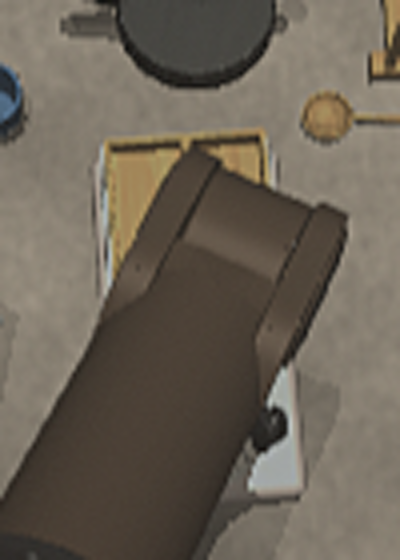

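```bash
cat > dial.py <<'E'
from h import *
import sys
a=list(map(float,sys.argv[1:]))
C=cam("wrist");z=toplane(C,a[0:2],50)[0];n=toplane(C,a[2:4],54)[0]
for c in ([450.8,-93.5],[447.5,-93]):
    f=lambda p:(np.hypot(p[0]-c[0],p[1]-c[1]),np.degrees(np.arctan2(p[1]-c[1],p[0]-c[0])))
    print(c,"zero",f(z),"needle",f(n),"turn needed",(f(n)[1]-f(z)[1]+180)%360-180)
print(z,n)
E
python3 dial.py 258 212 304 157; python3 - <<'E'
from h import *
C=cam("wrist");im=cv2.imread("pics/e1.png");crop(im,180,90,340,270,4,"pics/e3.png")
print("knob top",toplane(C,[(257,178)],99), proj(C,[[450.8,-93.5,50],[447.5,-93,50],[450.8,-93.5,99]]))
E
```

```text
[450.8, -93.5] zero (np.float64(52.19021183775219), np.float64(125.83904916838692)) needle (np.float64(51.400060786523845), np.float64(-136.44969567810654)) turn needed 97.71125515350656
[447.5, -93] zero (np.float64(49.90959075309891), np.float64(123.10298975310327)) needle (np.float64(49.42316523729846), np.float64(-133.39229194431422)) turn needed 103.50471830258249
[420.24209295 -51.19122398  50.        ] [ 413.54679168 -128.9141881    54.        ]
knob top [[447.69412552 -92.4015813   99.        ]] [[255.44456474 165.26338573]
 [257.80819179 167.32376231]
 [254.80169778 175.21972588]]
```

View pics/e3.png

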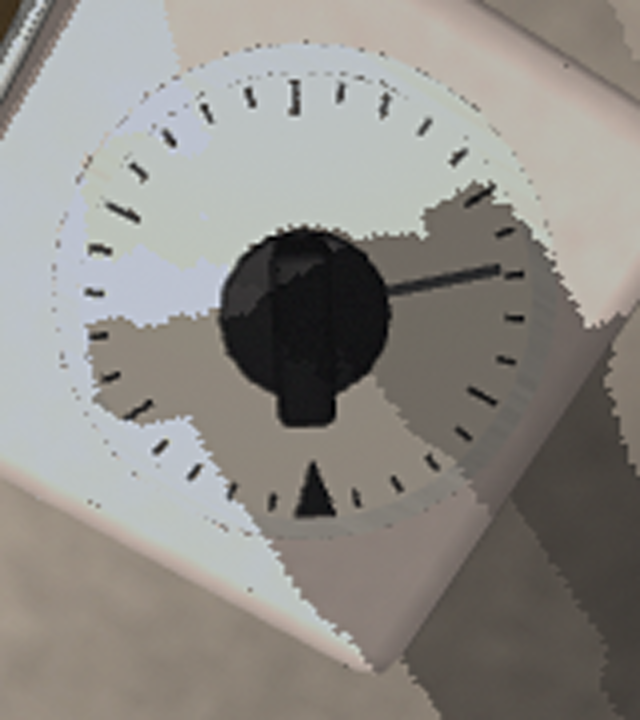

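```bash
python3 go.py 447.5 -93 76 -147; python3 -m jog '[1,-0.001,-0.001,0.03,0,1,-0.002,-0.001,0.06,0,1,-0.002,-0.001,0.09,0,1,-0.002,-0.001,0.11,0,1,-0.002,-0.001,0.12,0]' >/dev/null;  python3 go.py 447.5 -93 76 -147
```

```text
t 8.83 at [445.5 -93.5 255.1] psi -147.1 tilt 0.00 gap 0.996 F [-0.5 -0.2 -0.4] q [ -54.   14.   74.  114.  -16.   63. -121.]
shift [-0.002  -0.0007  0.1791] spin -0.001 rows>= 4.3
t 9.25 at [446.3 -93.  132.8] psi -147.1 tilt 0.19 gap 1.003 F [-0.3  0.2  0.4] q [ -40.   25.   61.  123.  -30.   48. -108.]
shift [-0.0012 -0.0007  0.0568] spin -0.002 rows>= 1.4
```

```bash
python3 -m jog '[1,-0.001,-0.001,0.02,0,1,-0.001,-0.001,0.04,0,1,-0.001,-0.001,0.054,0,1,-0.001,-0.001,0.056,0,-1,-0.001,-0.001,0.056,0]' >/dev/null;  python3 go.py 447.5 -93 76 -147; python3 -m jog '[-1,0,0,0,0,-1,0,0,0,0,-1,0,0,0,0,-1,0,0,0,0,-1,0,0,0,0]' >/dev/null;python3 -m jog '[-1,0,0,0,0,-1,0,0,0,0,-1,0,0,0,0,-1,0,0,0,0,-1,0,0,0,0]' >/dev/null; python3 go.py 447.5 -93 76 -147
```

```text
t 9.67 at [449.  -93.7  79.2] psi -147.1 tilt 0.04 gap 0.882 F [-0.2  0.2  0.5] q [ -34.   30.   54.  125.  -37.   42. -102.]
shift [0.0009 0.0014 0.0032] spin -0.002 rows>= 0.1
t 10.50 at [450.  -93.2  79.8] psi -147.1 tilt 0.11 gap 0.143 F [-0.1  2.1  7.7] q [ -34.   30.   54.  125.  -37.   42. -102.]
shift [0.002  0.0015 0.0038] spin -0.002 rows>= 0.1
```

```bash
python3 -m jog '[-1,0,0,-0.001,-0.1,-1,0,0,-0.001,-0.2,-1,0,0,-0.001,-0.3,-1,0,0,-0.001,-0.4,-1,0,0,-0.001,-0.5]' >/dev/null;  python3 go.py 450 -93 80 -45; python3 -m jog '[-1,0,0,0,-0.1,-1,0,0,0,-0.2,-1,0,0,0,-0.3,-1,0,0,0,-0.4,-1,0,0,0,-0.5]' >/dev/null; python3 go.py 450 -93 80 -45
```

```text
t 10.92 at [450.2 -92.9  80. ] psi -118.2 tilt 0.09 gap 0.144 F [  6.3   0.8 -15.2] q [-29.  27.  45. 125. -30.  39. -81.]
shift [ 0.0002  0.0001 -0.    ] spin -1.277 rows>= 10.2
t 11.33 at [450.3 -92.5  80. ] psi -89.5 tilt 0.10 gap 0.145 F [  7.1   2.5 -13.4] q [-23.  24.  37. 125. -24.  38. -59.]
shift [ 0.0005  0.0003 -0.    ] spin -0.777 rows>= 6.2
```

```bash
python3 -m jog '[-1,0,0,0.001,-0.1,-1,0,0,0.001,-0.2,-1,0,0,0.001,-0.3,-1,0,0,0.001,-0.4,-1,0,0,0.001,-0.5]' >/dev/null;  python3 go.py 450 -93 80 -44.5; python3 -m jog '[-1,0,0,0,-0.1,-1,0,0,0,-0.2,-1,0,0,0,-0.29,-1,0,0,0,-0.29,-1,0,0,0,-0.29]' >/dev/null; python3 go.py 450 -93 80 -45
```

```text
t 11.75 at [450.2 -92.2  79.8] psi -60.9 tilt 0.14 gap 0.147 F [1.8 5.1 5.2] q [-17.  23.  28. 124. -18.  37. -36.]
shift [ 0.0006  0.0005 -0.0002] spin -0.285 rows>= 2.3
t 12.17 at [450.1 -92.1  79.8] psi -44.5 tilt 0.14 gap 0.147 F [0.2 6.5 6.2] q [-13.  22.  24. 124. -15.  36. -23.]
shift [ 0.0006  0.0007 -0.0002] spin 0.009 rows>= 0.1
```

```bash
python3 -m jog '[1,0,0,0,0,1,0,0,0,0,1,0,0,0,0,1,0,0,0,0,1,0,0,0,0]' >/dev/null; python3 -m jog '[1,0,0,-0.03,0,1,0,0,-0.07,0,1,0,0,-0.11,0,1,0,0,-0.15,0,1,0,0,-0.16,0]' >/dev/null; python3 -m jog '[1,0,0,0,0,1,0,0,0,0,1,0,0,0,0]' >/dev/null; python3 go.py;  python3 - <<'E'
from h import *
im=ctrl.read_camera("wrist");cv2.imwrite("pics/f1.png",im);
C=cam("wrist");u,v=proj(C,[447.5,-93,50])[0].round().astype(int);print(u,v)
crop(im,max(u-80,0),max(0,v-75),u+80,v+75,5,"pics/f2.png")
E
python3 go.py
```

```text
t 13.25 at [448.2 -93.2 237.9] psi -44.6 tilt 0.12 gap 1.001 F [ 0.   0.8 -0.4] q [-20.   9.  29. 114.  -5.  59. -33.]
259 170
t 13.30 at [448.1 -93.3 237.6] psi -44.6 tilt 0.15 gap 0.997 F [-0.2 -0.2 -0. ] q [-20.   9.  29. 114.  -5.  59. -33.]
```

View pics/f1.png

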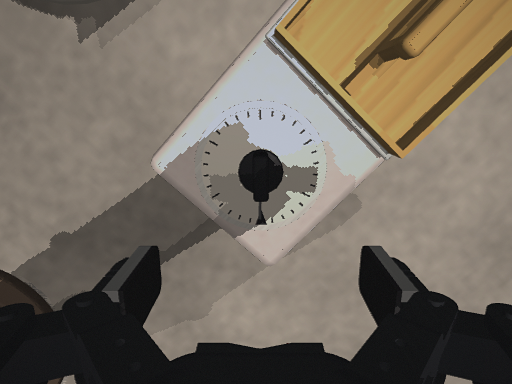

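View pics/f2.png

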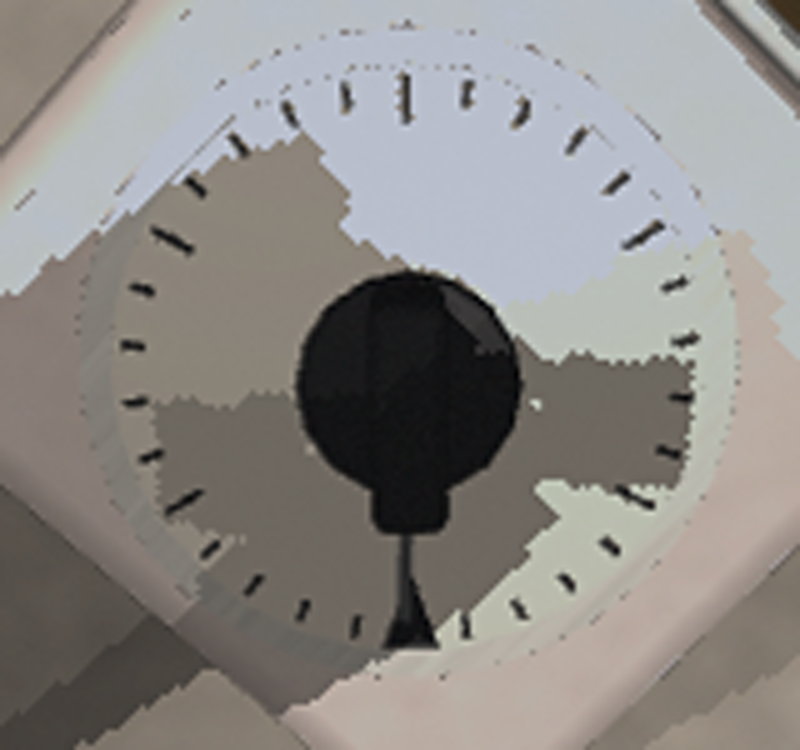

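```bash
python3 -m jog '[1,0,0,0.03,0,1,0,0,0.06,0,1,0,0,0.08,0,1,0,0,0.08,0,1,0,0,0.08,0]' >/dev/null; python3 -m jog '[1,0,0,0,0,1,0,0,0,0,1,0,0,0,0]' >/dev/null; python3 go.py;  python3 - <<'E'
from h import *
im=ctrl.read_camera("wrist");cv2.imwrite("pics/f3.png",im);
C=cam("wrist");u,v=proj(C,[447.5,-93,50])[0].round().astype(int);print(u,v)
crop(im,u-50,v,u+50,v+100,6,"pics/f4.png")
E
python3 go.py
```

```text
t 13.97 at [449.9 -93.5 160.2] psi -44.6 tilt 0.12 gap 1.002 F [-0.4  0.7  0.1] q [-18.  15.  28. 119.  -9.  48. -29.]
256 192
t 14.02 at [449.8 -93.5 160.1] psi -44.6 tilt 0.11 gap 1.001 F [-0.1  0.  -0.5] q [-18.  15.  28. 119.  -9.  48. -29.]
```

View pics/f3.png

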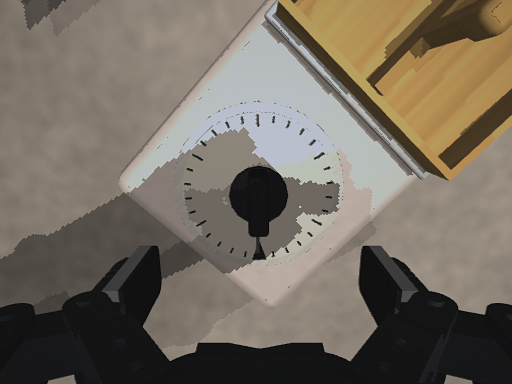

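View pics/f4.png

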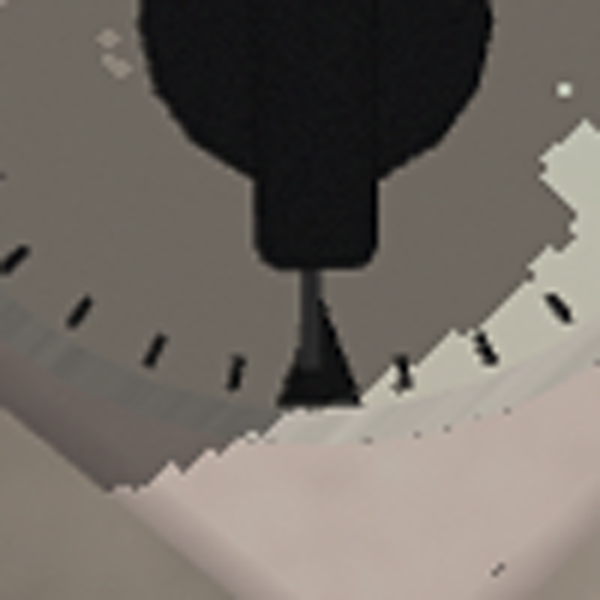

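```bash
python3 go.py 450 -92.5 80 -44.5; python3 -m jog '[1,0,0,0.03,0,1,0,0,0.06,0,1,0,0,0.08,0,1,0,0,0.08,0,1,0,0,0.08,0]' >/dev/null; python3 -m jog '[-1,0,0,0,0,-1,0,0,0,0,-1,0,0,0,0,-1,0,0,0,0,-1,0,0,0,0]' >/dev/null;python3 -m jog '[-1,0,0,0,0,-1,0,0,0,0,-1,0,0,0,0,-1,0,0,0,0,-1,0,0,0,0]' >/dev/null; python3 go.py 450 -92.5 80 -46;
```

```text
t 14.02 at [449.8 -93.5 160.1] psi -44.6 tilt 0.11 gap 1.001 F [-0.1  0.  -0.5] q [-18.  15.  28. 119.  -9.  48. -29.]
shift [-0.0006 -0.0007  0.0801] spin -0.001 rows>= 1.9
t 15.27 at [449.1 -93.1  79.7] psi -44.6 tilt 0.05 gap 0.148 F [-2.8  2.1 11.2] q [-14.  23.  25. 124. -16.  36. -23.]
shift [ 0.0002 -0.0011 -0.0003] spin 0.025 rows>= 0.2
```

```bash
python3 -m jog '[-1,0,0,0,0.012,-1,0,0,0,0.024,-1,0,0,0,0.024,-1,0,0,0,0.024]' >/dev/null; python3 go.py; python3 -m jog '[1,0,0,0,0,1,0,0,0,0,1,0,0,0,0,1,0,0,0,0,1,0,0,0,0]' >/dev/null; python3 -m jog '[1,0,0,-0.02,0,1,0,0,-0.05,0,1,0,0,-0.08,0,1,0,0,-0.08,0,1,0,0,-0.08,0]' >/dev/null; python3 -m jog '[1,0,0,0,0,1,0,0,0,0,1,0,0,0,0]' >/dev/null; python3 go.py;  python3 - <<'E'
from h import *
im=ctrl.read_camera("wrist");cv2.imwrite("pics/f5.png",im);
C=cam("wrist");u,v=proj(C,[447.5,-93,50])[0].round().astype(int);print(u,v)
crop(im,u-50,v,u+50,v+100,6,"pics/f6.png")
E
```

```text
t 15.60 at [449.1 -93.1  79.7] psi -46.0 tilt 0.05 gap 0.149 F [-3.   1.1 11.4] q [-14.  23.  25. 124. -16.  36. -24.]
t 16.68 at [448.3 -93.4 158.1] psi -46.0 tilt 0.12 gap 0.997 F [0.5 0.3 0.2] q [-19.  15.  29. 120. -10.  48. -30.]
258 191
```

View pics/f6.png

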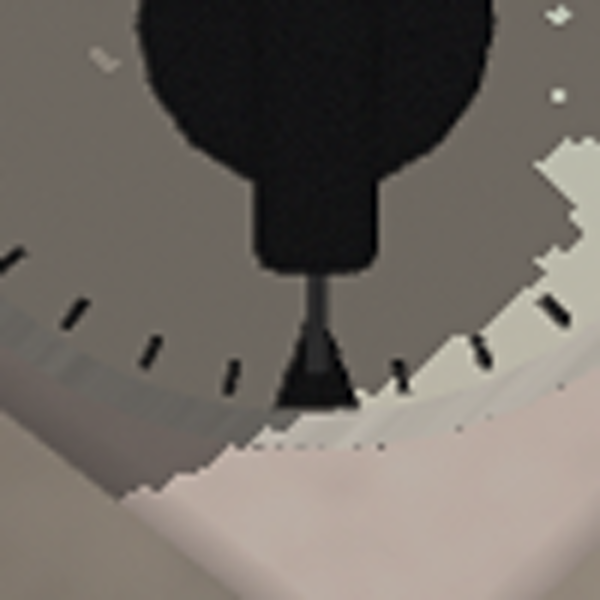

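```bash
python3 -m jog '[1,0,0,-0.04,0,1,0,0,-0.08,0,1,0,0,-0.12,0,1,0,0,-0.14,0,1,0,0,-0.14,0]' >/dev/null; python3 go.py 490 180 300 -71
```

```text
t 17.15 at [451.2 -94.  303.1] psi -46.0 tilt 0.38 gap 1.002 F [ 0.6 -0.6  0.1] q [-23.   5.  31. 108.  -3.  68. -37.]
shift [-0.1701 -0.2183  0.0034] spin 0.437 rows>= 6.6
```

```bash
python3 -m jog '[1,-0.02,-0.03,0,0.08,1,-0.045,-0.06,0,0.16,1,-0.07,-0.09,0,0.24,1,-0.095,-0.12,0,0.32,1,-0.12,-0.15,0,0.4]' >/dev/null; python3 go.py 490 200 300 -71
```

```text
t 17.57 at [472.9  98.8 298.1] psi -69.1 tilt 0.08 gap 0.997 F [ 1.2 -1.   0.3] q [-39.   8.  24. 105.  -4.  68. -83.]
shift [-0.0885 -0.052  -0.0019] spin 0.033 rows>= 2.5
```

```bash
python3 -m jog '[1,-0.03,-0.02,0,0.03,1,-0.06,-0.04,0,0.03,1,-0.085,-0.05,0,0.03,1,-0.085,-0.05,0,0.03,1,-0.085,-0.05,0,0.03]' >/dev/null;python3 -m jog '[1,0,0,0,0,1,0,0,0,0]' >/dev/null; python3 go.py 490 200 300 -71; python3 - <<'E'
from h import *
im=ctrl.read_camera("wrist");cv2.imwrite("pics/g1.png",im);
C=cam("wrist");print(proj(C,[508.4,240.1,180]))
E
```

```text
t 18.15 at [489.5 192.9 298.7] psi -70.7 tilt 0.06 gap 1.002 F [ 0.3 -0.3 -0.3] q [-45.  13.  21.  99.  -5.  69. -93.]
shift [-0.0066 -0.0029 -0.0013] spin 0.005 rows>= 0.2
[[209.61664742 146.51951887]]
```

View pics/g1.png

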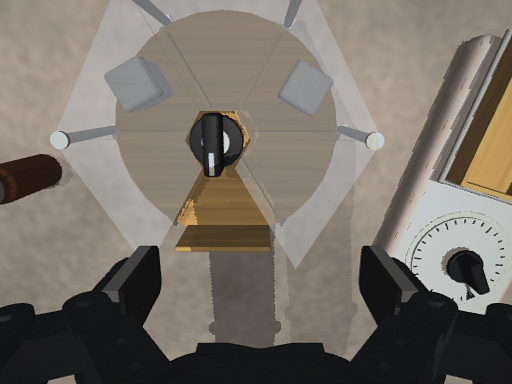

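```bash
python3 go.py 509 239 156 -71.2; python3 -m jog '[1,-0.02,-0.02,0.03,0.008,1,-0.037,-0.034,0.07,0.008,1,-0.037,-0.034,0.11,0.008,1,-0.037,-0.034,0.14,0.008,1,-0.037,-0.034,0.141,0.008]' >/dev/null;python3 -m jog '[1,0,0,0,0,1,0,0,0,0]' >/dev/null;python3 go.py 509 239 156 -71.2
```

```text
t 18.20 at [489.5 192.9 298.9] psi -70.7 tilt 0.03 gap 1.001 F [-0.7  0.6  0. ] q [-45.  13.  21.  99.  -5.  69. -93.]
shift [-0.0371 -0.0337  0.1429] spin 0.008 rows>= 3.6
t 18.78 at [510.5 240.1 160.1] psi -71.1 tilt 0.13 gap 1.000 F [ 1.  -0.5  1. ] q [-44.  24.  19. 105.  -9.  53. -92.]
shift [0.0006 0.0018 0.0041] spin 0.001 rows>= 0.1
```

```bash
python3 -m jog '[-1,0.001,0.001,0.003,0,-1,0.001,0.001,0.003,0,-1,0.001,0.001,0.003,0,-1,0.001,0.001,0.003,0,-1,0.001,0.001,0.003,0]' >/dev/null;python3 -m jog '[-1,0,0,0,0,-1,0,0,0,0,-1,0,0,0,0,-1,0,0,0,0]' >/dev/null;python3 go.py 509 239 156 48.8
```

```text
t 19.53 at [508.5 240.2 155.7] psi -71.0 tilt 0.07 gap 0.153 F [-1.9  1.2  4.9] q [-44.  24.  19. 106. -10.  52. -92.]
shift [ 0.0013 -0.0001 -0.0003] spin -2.091 rows>= 16.7
```

```bash
python3 -m jog '[-1,0,0,0,-0.11,-1,0,0,0,-0.22,-1,0,0,0,-0.33,-1,0,0,0,-0.44,-1,0,0,0,-0.55]' >/dev/null; python3 go.py; python3 -m jog '[-1,0,0,0,-0.11,-1,0,0,0,-0.22,-1,0,0,0,-0.33,-1,0,0,0,-0.44,-1,0,0,0,-0.55]' >/dev/null;python3 go.py; python3 -m jog '[-1,0,0,0,-0.11,-1,0,0,0,-0.22,-1,0,0,0,-0.33,-1,0,0,0,-0.44,-1,0,0,0,-0.55]' >/dev/null;python3 go.py 509 239 156 48.8
```

```text
t 19.95 at [508.5 240.3 155.7] psi -39.2 tilt 0.07 gap 0.152 F [-2.4  1.8  4.8] q [-39.  23.  11. 105.  -6.  52. -65.]
t 20.37 at [508.4 240.3 155.7] psi -7.7 tilt 0.07 gap 0.153 F [-3.4  2.1  3.4] q [-33.  23.   3. 105.  -2.  52. -37.]
t 20.78 at [508.3 240.3 155.7] psi 23.8 tilt 0.07 gap 0.148 F [-2.6  2.5  5.5] q [-28.  24.  -4. 104.   2.  52.  -9.]
shift [ 0.0001  0.0015 -0.0003] spin -0.436 rows>= 3.5
```

```bash
python3 -m jog '[-1,0,0,0,-0.11,-1,0,0,0,-0.22,-1,0,0,0,-0.33,-1,0,0,0,-0.436,-1,0,0,0,-0.436]' >/dev/null;python3 go.py;python3 -m jog '[1,0,0,0,0,1,0,0,0,0,1,0,0,0,0,1,0,0,0,0,1,0,0,0,0]' >/dev/null; python3 -m jog '[1,0,0,-0.03,0,1,0,0,-0.07,0,1,0,0,-0.1,0,1,0,0,-0.1,0,1,0,0,-0.1,0]' >/dev/null; python3 go.py 418 209 255 18.8
```

```text
t 21.20 at [508.2 240.3 155.7] psi 48.9 tilt 0.07 gap 0.150 F [-3.   1.4  5.4] q [-23.  24. -10. 104.   5.  53.  13.]
t 22.03 at [509.6 239.9 257.1] psi 48.4 tilt 0.24 gap 1.000 F [ 0.4 -0.5 -0.3] q [-23.  18. -10.  96.   4.  65.  14.]
shift [-0.0839 -0.0481  0.0017] spin 0.517 rows>= 4.1
```

```bash
python3 -m jog '[0.5,-0.02,-0.012,-0.01,0.1,0.5,-0.04,-0.025,-0.03,0.2,0.5,-0.06,-0.036,-0.03,0.3,0.5,-0.084,-0.048,-0.03,0.4,0.5,-0.084,-0.048,-0.03,0.517]' >/dev/null;python3 -m jog '[0.5,0,0,0,0,0.5,0,0,0,0,0.5,0,0,0,0]' >/dev/null; python3 go.py 418 209 255 18.8;python3 - <<'E'
from h import *
im=ctrl.read_camera("wrist");cv2.imwrite("pics/h1.png",im);
C=cam("wrist");print(proj(C,[418.5,209.5,122]))
E
```

```text
t 22.70 at [417.3 208.4 284.5] psi 19.1 tilt 0.04 gap 0.750 F [0.6 0.8 1. ] q [-26.   8.  -8. 106.   1.  66. -15.]
shift [ 0.0009 -0.0004  0.0295] spin 0.004 rows>= 0.7
[[261.01707616 174.15209241]]
```

View pics/h1.png

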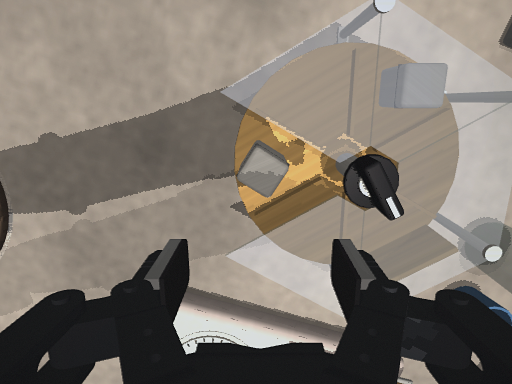

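```bash
python3 - <<'E'
from h import *
im=cv2.imread("pics/h1.png");crop(im,210,110,330,240,5,"pics/h2.png")
C=cam("wrist")
q=toplane(C,[(258,142),(289,164),(268,196),(238,172)],122);print(q.round(1),q.mean(0))
for i in range(4):
  d=q[(i+1)%4]-q[i];print(np.hypot(*d[:2]),np.degrees(np.arctan2(d[1],d[0])))
E
```

```text
[[406.1 236.9 122. ]
 [439.9 227.1 122. ]
 [431.7 191.6 122. ]
 [397.5 204.4 122. ]] [418.81462622 214.9901286  122.        ]
35.18708698018637 -16.246480260811836
36.4105202722467 -102.94917620410523
36.56908061160349 159.40472066942573
33.58723376840739 75.14824438753773
```

View pics/h2.png

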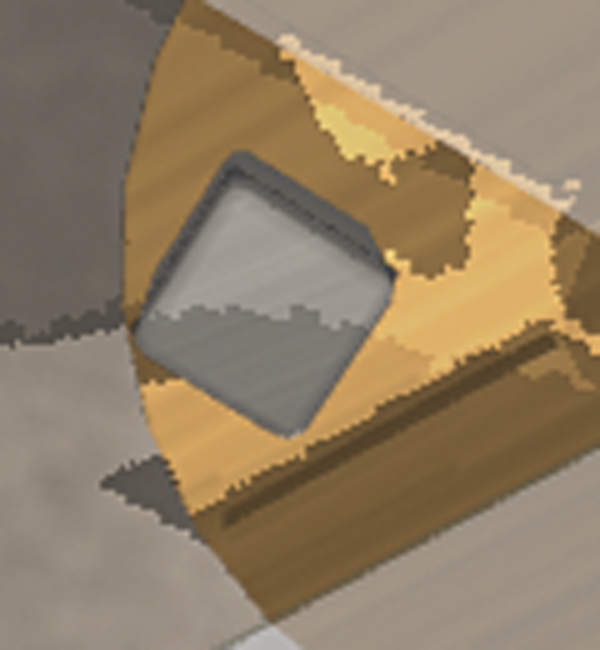

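```bash
python3 go.py 418.8 215 160 -16; python3 -m jog '[0.4,0.002,-0.003,0.02,0.12,0.4,0.004,-0.006,0.04,0.24,0.4,0.004,-0.006,0.06,0.36,0.4,0.004,-0.006,0.08,0.48,0.4,0.004,-0.006,0.1,0.6]' >/dev/null;python3 -m jog '[0.4,0,0,0.02,0.0,0.4,0,0,0.02,0,0.4,0,0,0.02,0]' >/dev/null;python3 go.py 418.8 215 92 -16;python3 - <<'E'
from h import *
im=ctrl.read_camera("wrist");cv2.imwrite("pics/h3.png",im);
E
```

```text
t 22.75 at [417.4 208.4 284.5] psi 19.0 tilt 0.05 gap 0.751 F [0.4 0.8 0.5] q [-26.   8.  -8. 106.   1.  66. -15.]
shift [ 0.0036 -0.0058  0.1245] spin 0.611 rows>= 4.9
t 23.42 at [418.6 215.1 164.4] psi -15.4 tilt 0.15 gap 0.698 F [ 0.6  0.4 -0.4] q [-31.  15.  -4. 116.   1.  49. -51.]
shift [ 0.0004 -0.0001  0.0724] spin 0.010 rows>= 1.7
```

View pics/h3.png

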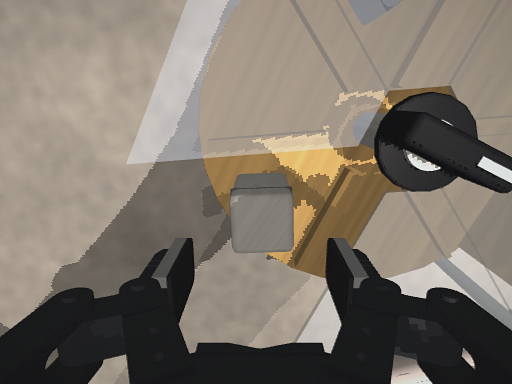

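```bash
python3 -m jog '[0.3,0,0,0.02,0,0.3,0,0,0.04,0,0.3,0,0,0.06,0,0.3,0,0,0.071,0,0.3,0,0,0.071,0]' >/dev/null;python3 go.py 418.8 215 92 -16;python3 -m jog '[-1,0,0,0,0,-1,0,0,0,0,-1,0,0,0,0,-1,0,0,0,0,-1,0,0,0,0]' >/dev/null;python3 go.py 418.8 215 92 -16
```

```text
t 23.88 at [418.7 215.1  93.4] psi -15.5 tilt 0.08 gap 0.650 F [-0.  -0.4 -0.1] q [-31.  21.  -4. 120.   2.  39. -51.]
shift [0.0001 0.0001 0.0014] spin 0.009 rows>= 0.1
t 24.30 at [419.9 216.   95.7] psi -15.5 tilt 0.18 gap 0.433 F [-0.8  0.1  8.2] q [-31.  21.  -4. 120.   2.  39. -51.]
shift [-0.0008  0.0013  0.0036] spin 0.008 rows>= 0.1
```

```bash
python3 -m jog '[-1,0,0,0,0,-1,0,0,0,0,-1,0,0,0,0]' >/dev/null;python3 go.py; python3 -m jog '[-1,0,0,-0.015,0,-1,0,0,-0.04,0,-1,0,0,-0.08,0,-1,0,0,-0.12,0,-1,0,0,-0.15,0]' >/dev/null;python3 go.py 560 0 240 2.2;python3 - <<'E'
from h import *
im=ctrl.read_camera("wrist");cv2.imwrite("pics/h4.png",im);
im=ctrl.read_camera("top");crop(im,100,120,300,260,4,"pics/h5.png")
E
```

```text
t 24.55 at [419.9 216.   95.6] psi -15.5 tilt 0.18 gap 0.430 F [-0.5  0.1  7.2] q [-31.  21.  -4. 120.   2.  39. -51.]
t 24.97 at [419.2 215.5 247.9] psi -15.5 tilt 0.17 gap 0.435 F [ 0.1  0.3 -1.7] q [-31.  10.  -4. 109.   1.  61. -50.]
shift [0.1933 0.1699 0.0079] spin -0.309 rows>= 6.2
```

View pics/h4.png

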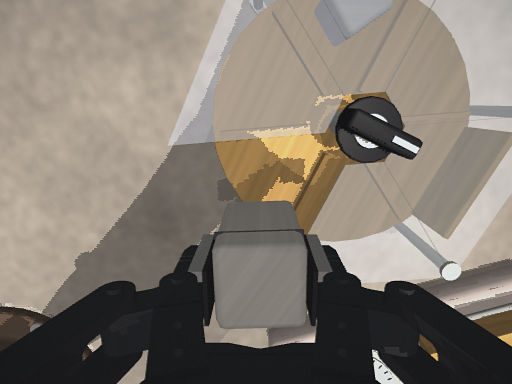

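View pics/h5.png

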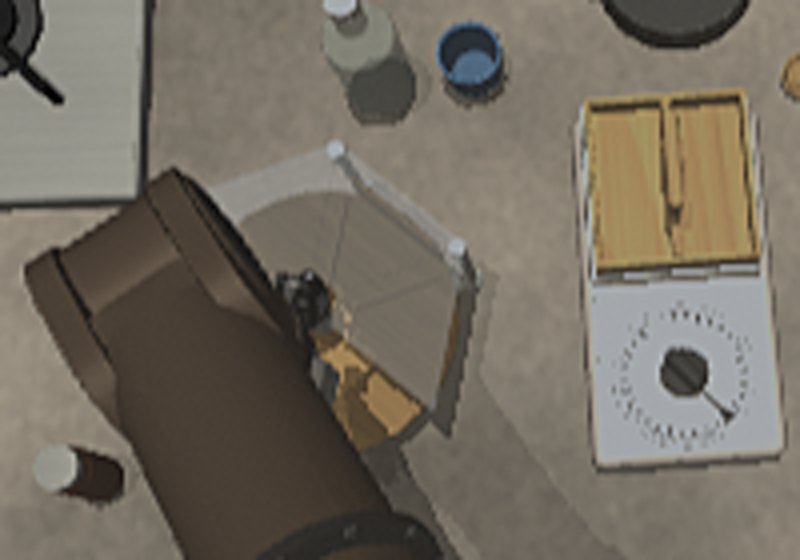

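```bash
python3 go.py 624.5 -46.5 250 2.2; python3 -m jog '[-1,0.03,0.03,0,-0.06,-1,0.06,0.06,0,-0.12,-1,0.09,0.08,0,-0.18,-1,0.12,0.1,0,-0.24,-1,0.15,0.13,0,-0.31]' >/dev/null;python3 go.py 624.5 -46.5 250 2.2
```

```text
t 25.07 at [421.4 216.8 249.8] psi -15.5 tilt 0.58 gap 0.437 F [ 1.3  0.1 -1.9] q [-31.  10.  -4. 109.   1.  61. -50.]
shift [2.662e-01 1.993e-01 1.000e-04] spin -0.310 rows>= 8.0
t 25.48 at [529.   50.5 243.9] psi 2.5 tilt 0.06 gap 0.435 F [ 1.3  1.2 -1.4] q [-12.  16.   1. 102.  -1.  62.  -8.]
shift [ 0.0911  0.1011 -0.0062] spin 0.006 rows>= 3.3
```

```bash
python3 -m jog '[-1,0.03,0.03,0,0,-1,0.06,0.06,0,0,-1,0.08,0.09,0,0,-1,0.091,0.101,0,0.006,-1,0.091,0.101,0,0.006]' >/dev/null;python3 -m jog '[-1,0,0,0,0,-1,0,0,0,0]' >/dev/null;python3 go.py 624.5 -46.5 150 2.2;python3 - <<'E'
from h import *
im=ctrl.read_camera("wrist");cv2.imwrite("pics/i1.png",im);
E
```

```text
t 26.07 at [622.3 -46.  243.5] psi 1.9 tilt 0.09 gap 0.436 F [ 0.3  1.  -2.1] q [-4. 24.  5. 89. -2. 66.  3.]
shift [0.0023 0.0007 0.0935] spin -0.005 rows>= 2.2
```

View pics/i1.png

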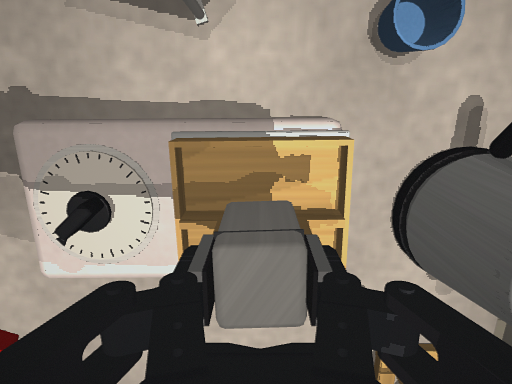

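```bash
python3 - <<'E'
from h import *
C=cam("wrist")
q=toplane(C,[(169.5,139.5),(354,138.5)],97.5);print(q);m=q.mean(0);d=q[1]-q[0];print(np.hypot(*d[:2]),np.degrees(np.arctan2(d[1],d[0])))
a=np.radians(2);print("centre",m[:2]-75*np.array([-np.sin(a),np.cos(a)]))
E
```

```text
[[543.81869585 -13.22812266  97.5       ]
 [702.5578054   -6.86209539  97.5       ]]
158.86670891615208 2.296542690816909
centre [625.80571288 -84.99942105]
```

```bash
python3 -m jog '[-1,0.002,0,0.03,-0.005,-1,0.002,0,0.06,-0.005,-1,0.002,0,0.09,-0.005,-1,0.002,0,0.11,-0.005,-1,0.002,0,0.118,-0.005]' >/dev/null;python3 -m jog '[-1,0,0,0,0,-1,0,0,0,0]' >/dev/null;python3 go.py 624.5 -45.5 112 2.2
```

```text
t 26.70 at [625.3 -46.1 127. ] psi 2.2 tilt 0.04 gap 0.439 F [-0.3  0.3 -1. ] q [-3. 31.  4. 97. -2. 53.  4.]
shift [-0.0008 -0.0006  0.015 ] spin 0.001 rows>= 0.4
```

```bash
python3 -m jog '[-1,0,0,0.005,0,-1,0,0,0.01,0,-1,0,0,0.013,0,-1,0,0,0.013,0,-1,0,0,0.013,0]' >/dev/null;python3 go.py 624.5 -45.5 110 2.2; python3 -m jog '[-1,0,0,0.001,0,-1,0,0,0.002,0,-1,0,0,0.003,0,-1,0,0,0.003,0]' >/dev/null;python3 go.py 624.5 -45.5 110 2.2
```

```text
t 27.12 at [625.  -46.9 113.2] psi 2.2 tilt 0.00 gap 0.435 F [ 0.   0.3 -2.5] q [-3. 31.  4. 98. -2. 51.  4.]
shift [-0.0005 -0.0014  0.0032] spin -0.001 rows>= 0.1
t 27.45 at [625.1 -46.8 110. ] psi 2.2 tilt 0.01 gap 0.436 F [-0.7  0.4 -0. ] q [-3. 32.  4. 98. -2. 51.  4.]
shift [-0.0005 -0.0013  0.    ] spin -0.001 rows>= 0.0
```

```bash
python3 -m jog '[-1,0,0,0.001,0,-1,0,0,0.001,0,0.3,0,0,0.001,0,0.3,0,0,0.001,0,0.3,0,0,0.001,0]' >/dev/null;python3 go.py; python3 -m jog '[0.3,0,0,0,0,0.3,0,0,0,0,0.3,0,0,-0.02,0,0.3,0,0,-0.06,0,0.3,0,0,-0.1,0]' >/dev/null;python3 -m jog '[0.3,0,0,-0.04,0,0.3,0,0,-0.04,0,0.3,0,0,-0.04,0]' >/dev/null;python3 go.py 509 239 260 -131;python3 - <<'E'
from h import *
im=ctrl.read_camera("wrist");cv2.imwrite("pics/i2.png",im);
E
```

```text
t 27.87 at [625.2 -46.8 109.3] psi 2.2 tilt 0.02 gap 0.649 F [0.1 0.3 0.7] q [-3. 32.  4. 98. -3. 51.  4.]
t 28.53 at [626.6 -46.9 252.1] psi 2.2 tilt 0.34 gap 0.648 F [-0.4 -1.2 -1. ] q [-4. 24.  5. 88. -2. 67.  3.]
shift [-0.1067 -0.2902 -0.0085] spin 2.324 rows>= 18.6
```

View pics/i2.png

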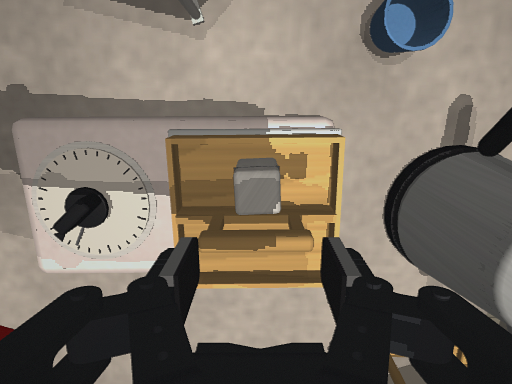

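```bash
python3 -m jog '[1,-0.02,-0.03,-0.01,-0.1,1,-0.035,-0.07,-0.02,-0.2,1,-0.05,-0.11,-0.02,-0.3,1,-0.065,-0.15,-0.02,-0.4,1,-0.08,-0.19,-0.02,-0.5]' >/dev/null;python3 go.py 509 239 260 48.8
```

```text
t 29.00 at [538.1 136.4 267.7] psi 31.1 tilt 0.13 gap 0.996 F [ 0.9  0.2 -0. ] q [-16.  17.  -5.  96.   2.  67.  10.]
shift [ 0.028  -0.1029  0.0077] spin -0.309 rows>= 2.6
```

```bash
python3 -m jog '[1,0.01,-0.03,0,-0.1,1,0.02,-0.07,0,-0.2,1,0.028,-0.1,0,-0.31,1,0.028,-0.103,0,-0.31,1,0.028,-0.103,0,-0.31]' >/dev/null;python3 -m jog '[1,0,0,0,0,1,0,0,0,0]' >/dev/null;python3 go.py 508.5 240 156 48.8;python3 - <<'E'
from h import *
im=ctrl.read_camera("wrist");cv2.imwrite("pics/i3.png",im);
E
```

```text
t 29.58 at [511.6 236.  268.2] psi 48.4 tilt 0.10 gap 1.000 F [ 1.1 -1.3  0.3] q [-22.  18. -11.  95.   4.  67.  15.]
shift [ 0.0011 -0.005   0.1122] spin -0.007 rows>= 2.7
```

View pics/i3.png

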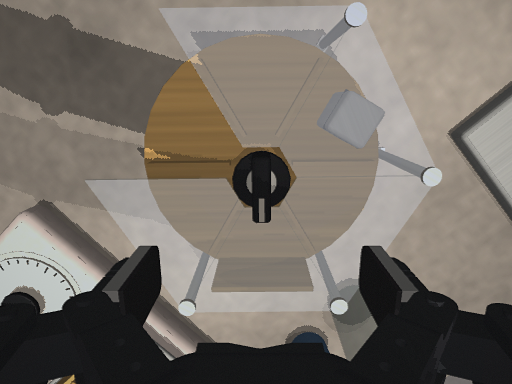

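Handle bar upright in the image at col 262, aligned with the jaws. Descend, grip, turn clockwise.

```bash
python3 -m jog '[1,0.001,-0.005,0.03,-0.005,1,0.001,-0.005,0.06,-0.005,1,0.001,-0.005,0.09,-0.005,1,0.001,-0.005,0.11,-0.005,1,0.001,-0.005,0.112,-0.005]' >/dev/null;python3 -m jog '[1,0,0,0,0,-1,0,0,0,0,-1,0,0,0,0,-1,0,0,0,0,-1,0,0,0,0]' >/dev/null;python3 -m jog '[-1,0,0,0,0,-1,0,0,0,0,-1,0,0,0,0,-1,0,0,0,0,-1,0,0,0,0]' >/dev/null;python3 go.py 508.5 240 156 -71.2
```

```text
t 30.88 at [507.4 241.  157.8] psi 48.8 tilt 0.11 gap 0.148 F [-5.6 -4.8  9.9] q [-23.  24. -11. 104.   6.  53.  13.]
shift [0.     0.0015 0.0018] spin 2.095 rows>= 16.8
```

```bash
python3 -m jog '[-1,0,0.001,0,0.05,-1,0,0.001,0,0.12,-1,0,0.001,0,0.2,-1,0,0.001,0,0.28,-1,0,0.001,0,0.36]' >/dev/null;python3 -m jog '[-1,0,0,0,0.08,-1,0,0,0,0.16,-1,0,0,0,0.24,-1,0,0,0,0.32,-1,0,0,0,0.4]' >/dev/null;python3 -m jog '[-1,0,0,0,0.08,-1,0,0,0,0.16,-1,0,0,0,0.24,-1,0,0,0,0.32,-1,0,0,0,0.4]' >/dev/null;python3 -m jog '[-1,0,0,0,0.08,-1,0,0,0,0.16,-1,0,0,0,0.24,-1,0,0,0,0.32,-1,0,0,0,0.4]' >/dev/null;python3 go.py 508.5 240 156 -71.2
```

```text
t 32.55 at [509.1 241.2 157.8] psi -40.7 tilt 0.04 gap 0.154 F [-0.6 -2.1  4.3] q [-38.  23.  10. 105.  -5.  52. -67.]
shift [0.0003 0.0013 0.0018] spin 0.532 rows>= 4.3
```

```bash
python3 -m jog '[-1,0,0,0,0.1,-1,0,0,0,0.2,-1,0,0,0,0.3,-1,0,0,0,0.4,-1,0,0,0,0.48]' >/dev/null;python3 -m jog '[-1,0,0,0,0.05,-1,0,0,0,0.05]' >/dev/null;python3 go.py;python3 -m jog '[1,0,0,0,0,1,0,0,0,0,1,0,0,0,0,1,0,0,0,0,1,0,0,0,0]' >/dev/null;python3 -m jog '[1,0,0,-0.02,0,1,0,0,-0.05,0,1,0,0,-0.06,0,1,0,0,-0.06,0,1,0,0,-0.06,0]' >/dev/null;python3 go.py 508.5 240 210 108.8
```

```text
t 33.13 at [509.5 240.6 157.8] psi -71.1 tilt 0.07 gap 0.149 F [ 1.5 -3.4  5.3] q [-44.  24.  18. 105.  -9.  52. -93.]
t 33.97 at [509.1 241.6 217.5] psi -70.9 tilt 0.08 gap 0.998 F [ 0.8  0.  -0.5] q [-45.  20.  19. 101.  -7.  60. -94.]
shift [0.0013 0.0011 0.0075] spin -3.136 rows>= 25.1
```

```bash
for i in 1; do :; done; python3 -m jog '[1,0,0,0,-0.12,1,0,0,0,-0.24,1,0,0,0,-0.36,1,0,0,0,-0.48,1,0,0,0,-0.6]' >/dev/null;python3 -m jog '[1,0,0,0,-0.12,1,0,0,0,-0.24,1,0,0,0,-0.36,1,0,0,0,-0.48,1,0,0,0,-0.6]' >/dev/null;python3 -m jog '[1,0,0,0,-0.12,1,0,0,0,-0.24,1,0,0,0,-0.36,1,0,0,0,-0.48,1,0,0,0,-0.6]' >/dev/null;python3 -m jog '[1,0,0,0,-0.12,1,0,0,0,-0.24,1,0,0,0,-0.36,1,0,0,0,-0.48,1,0,0,0,-0.6]' >/dev/null;python3 -m jog '[1,0,0,0,-0.12,1,0,0,0,-0.24,1,0,0,0,-0.36,1,0,0,0,-0.48,1,0,0,0,-0.6]' >/dev/null;python3 go.py 508.5 240 210 108.8
```

```text
t 36.05 at [508.1 241.1 215.6] psi 101.4 tilt 0.14 gap 1.005 F [-0.6 -0.3  0.6] q [-18.  21. -17.  99.   7.  61.  64.]
shift [-0.0011  0.0002  0.0056] spin -0.130 rows>= 1.0
```

```bash
python3 -m jog '[1,-0.001,0,0,-0.13,1,-0.001,0,0.03,-0.13,1,-0.001,0,0.055,-0.13,1,-0.001,0,0.058,-0.13,1,-0.001,0,0.058,-0.13]' >/dev/null;python3 -m jog '[1,0,0,0,0,-1,0,0,0,0,-1,0,0,0,0,-1,0,0,0,0,-1,0,0,0,0]' >/dev/null;python3 -m jog '[-1,0,0,0,0,-1,0,0,0,0,-1,0,0,0,0,-1,0,0,0,0,-1,0,0,0,0]' >/dev/null;python3 go.py 508.5 240 156 -11.2
```

```text
t 37.30 at [509.2 240.4 159.6] psi 108.5 tilt 0.03 gap 0.147 F [-2.1 -0.6  5.4] q [-17.  25. -18. 103.   9.  54.  69.]
shift [-0.0002 -0.0008  0.0036] spin 2.088 rows>= 16.7
```

```bash
python3 -m jog '[-1,0,0,0,0.05,-1,0,0,0,0.12,-1,0,0,0,0.2,-1,0,0,0,0.28,-1,0,0,0,0.36]' >/dev/null;python3 -m jog '[-1,0,0,0,0.08,-1,0,0,0,0.16,-1,0,0,0,0.24,-1,0,0,0,0.32,-1,0,0,0,0.4]' >/dev/null;python3 -m jog '[-1,0,0,0,0.08,-1,0,0,0,0.16,-1,0,0,0,0.24,-1,0,0,0,0.32,-1,0,0,0,0.4]' >/dev/null;python3 -m jog '[-1,0,0,0,0.08,-1,0,0,0,0.16,-1,0,0,0,0.24,-1,0,0,0,0.32,-1,0,0,0,0.4]' >/dev/null;python3 go.py 508.5 240 156 -11.2
```

```text
t 38.97 at [508.6 239.3 159.6] psi 18.8 tilt 0.08 gap 0.148 F [-3.9 -5.   9.8] q [-33.  23.   3. 104.  -1.  53. -10.]
shift [ 0.0001 -0.0007  0.0036] spin 0.524 rows>= 4.2
```

```bash
python3 -m jog '[-1,0,0,0,0.1,-1,0,0,0,0.2,-1,0,0,0,0.3,-1,0,0,0,0.4,-1,0,0,0,0.48]' >/dev/null;python3 -m jog '[-1,0,0,0,0.045,-1,0,0,0,0.045]' >/dev/null;python3 go.py;python3 -m jog '[1,0,0,0,0,1,0,0,0,0,1,0,0,0,0,1,0,0,0,0,1,0,0,0,0]' >/dev/null;python3 -m jog '[1,0,0,-0.03,0,1,0,0,-0.07,0,1,0,0,-0.11,0,1,0,0,-0.12,0,1,0,0,-0.12,0]' >/dev/null;python3 go.py 419 209.5 280 18.8
```

```text
t 39.55 at [508.2 239.3 159.5] psi -11.2 tilt 0.13 gap 0.146 F [-6.7 -4.6 11.3] q [-38.  23.  10. 105.  -5.  53. -37.]
t 40.38 at [511.  241.2 283.1] psi -11.0 tilt 0.42 gap 1.000 F [ 0.4 -0.3 -1.3] q [-39.  17.  11.  95.  -3.  68. -38.]
shift [-0.0843  0.0487  0.0024] spin -0.520 rows>= 4.2
```

```bash
python3 -m jog '[0.5,-0.02,0.012,0,-0.1,0.5,-0.04,0.025,0,-0.2,0.5,-0.06,0.036,0,-0.3,0.5,-0.084,0.048,0,-0.4,0.5,-0.084,0.048,0,-0.52]' >/dev/null;python3 -m jog '[0.5,0,0,0,0,0.5,0,0,0,0,0.5,0,0,0,0]' >/dev/null; python3 go.py;python3 - <<'E'
from h import *
im=ctrl.read_camera("wrist");cv2.imwrite("pics/j1.png",im);crop(im,200,100,330,240,5,"pics/j2.png")
E
```

```text
t 41.05 at [417.9 209.3 278.7] psi 18.5 tilt 0.02 gap 0.747 F [ 0.3 -0.6 -0.1] q [-38.   8.   6. 107.  -1.  65. -14.]
```

View pics/j1.png

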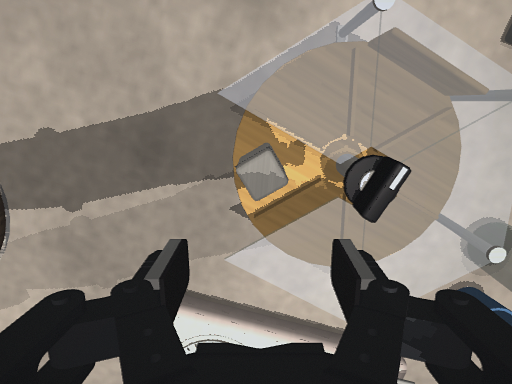

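View pics/j2.png

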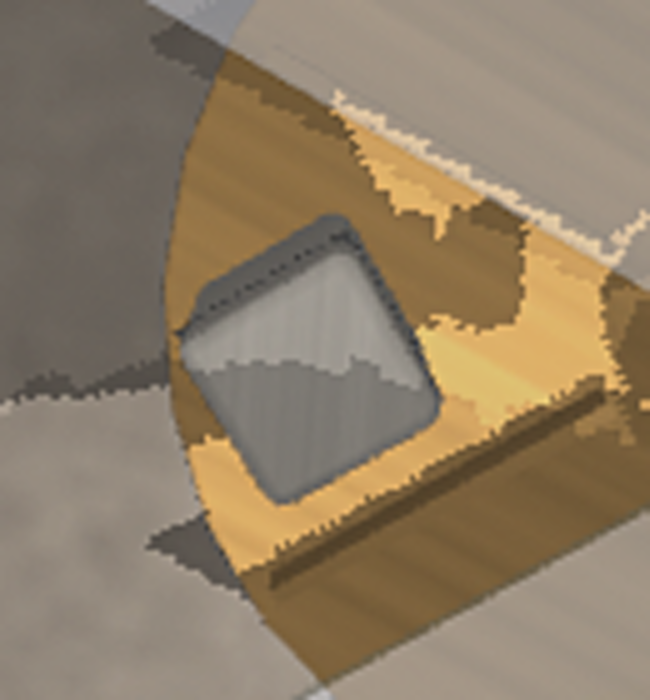

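```bash
python3 - <<'E'
from h import *
C=cam("wrist")
q=toplane(C,np.array([(180,342),(350,243),(442,403),(280,506)])/5+[200,100],122);print(q.round(1),q.mean(0))
for i in range(4):
  d=q[(i+1)%4]-q[i];print(np.hypot(*d[:2]),np.degrees(np.arctan2(d[1],d[0])))
m=q.mean(0)[:2]-[508.7,240];g=np.array([np.cos(np.radians(198.8)),np.sin(np.radians(198.8))]);print("r",m@g,"v",m@[-g[1],g[0]])
E
python3 go.py 418 212 160 50
```

```text
[[395.4 209.5 122. ]
 [418.9 236.5 122. ]
 [444.6 213.9 122. ]
 [422.6 185.6 122. ]] [420.37106704 211.35480842 122.        ]
35.811764853246395 48.93019562837873
34.19278371934324 -41.18458817424025
35.9359024940601 -127.87196438921778
36.19761666514696 138.71384824291167
r 92.84788161698164 v -1.34843557330608
t 41.10 at [418.  209.3 278.7] psi 18.6 tilt 0.02 gap 0.754 F [-0.2  0.4 -0. ] q [-38.   8.   6. 107.  -1.  65. -14.]
shift [ 0.0009 -0.0026  0.1187] spin -0.548 rows>= 4.4
```

```bash
python3 go.py 420 211.5 160 45; python3 -m jog '[0.24,0.003,-0.001,0.02,-0.1,0.24,0.003,-0.001,0.04,-0.2,0.24,0.003,-0.001,0.07,-0.3,0.24,0.003,-0.001,0.1,-0.4,0.24,0.003,-0.001,0.117,-0.46]' >/dev/null;python3 -m jog '[0.24,0,0,0,0.0,0.24,0,0,0,0,0.24,0,0,0,0]' >/dev/null;python3 go.py 420 211.5 92 45;python3 - <<'E'
from h import *
im=ctrl.read_camera("wrist");cv2.imwrite("pics/j3.png",im);
E
```

```text
t 41.10 at [418.  209.3 278.7] psi 18.6 tilt 0.02 gap 0.754 F [-0.2  0.4 -0. ] q [-38.   8.   6. 107.  -1.  65. -14.]
shift [ 0.0026 -0.0014  0.1187] spin -0.461 rows>= 3.7
t 41.77 at [420.9 211.6 163. ] psi 44.9 tilt 0.07 gap 0.619 F [-1.   0.6  0.8] q [-35.  15.   2. 116.  -1.  49.  13.]
shift [-0.0008 -0.0006  0.071 ] spin -0.001 rows>= 1.7
```

View pics/j3.png

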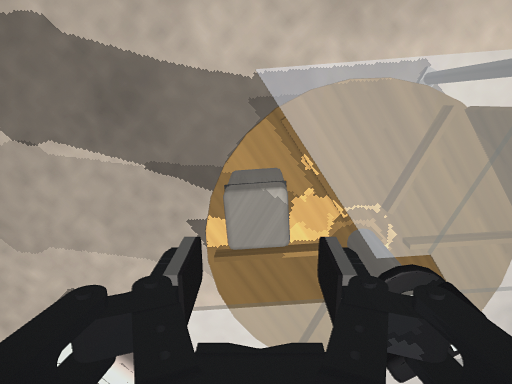

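```bash
python3 -m jog '[0.24,-0.002,0,0.02,0,0.24,-0.002,0,0.04,0,0.24,-0.002,0,0.055,0,0.24,-0.002,0,0.067,0,0.24,-0.002,0,0.067,0]' >/dev/null;python3 go.py 420 211.5 92 45;python3 -m jog '[-1,0,0,0,0,-1,0,0,0,0,-1,0,0,0,0,-1,0,0,0,0,-1,0,0,0,0]' >/dev/null;python3 -m jog '[-1,0,0,0,0,-1,0,0,0,0,-1,0,0,0,0]' >/dev/null;python3 go.py 420 211.5 92 45
```

```text
t 42.23 at [418.4 209.7  94.5] psi 45.1 tilt 0.05 gap 0.625 F [-0.4 -0.6  0.1] q [-35.  21.   2. 121.  -1.  39.  13.]
shift [ 0.0024 -0.0001  0.0025] spin 0.001 rows>= 0.1
t 42.90 at [419.4 210.3  96.4] psi 45.1 tilt 0.13 gap 0.439 F [-1.1 -0.6  8.5] q [-34.  21.   2. 120.  -1.  39.  13.]
shift [ 0.0013 -0.0004  0.0044] spin 0.002 rows>= 0.1
```

```bash
python3 -m jog '[-1,0,0,-0.015,0,-1,0,0,-0.04,0,-1,0,0,-0.08,0,-1,0,0,-0.12,0,-1,0,0,-0.16,0]' >/dev/null;python3 go.py 530 60 260 2.2;python3 - <<'E'
from h import *
im=ctrl.read_camera("wrist");cv2.imwrite("pics/j4.png",im);
im=ctrl.read_camera("top");crop(im,100,120,300,260,4,"pics/j5.png")
E
```

```text
t 43.32 at [418.1 209.4 257.5] psi 45.1 tilt 0.02 gap 0.441 F [ 0.8  1.  -1.3] q [-35.   9.   2. 109.  -0.  62.  12.]
shift [-0.027   0.1847 -0.0025] spin 0.749 rows>= 6.0
```

View pics/j4.png

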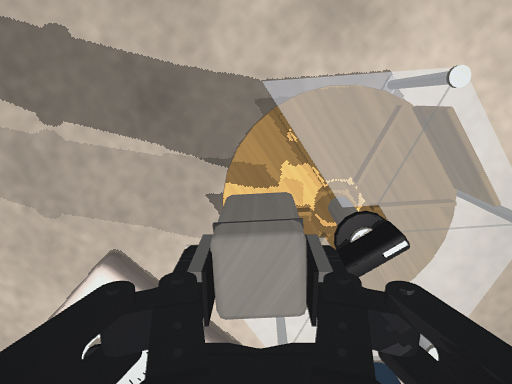

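View pics/j5.png

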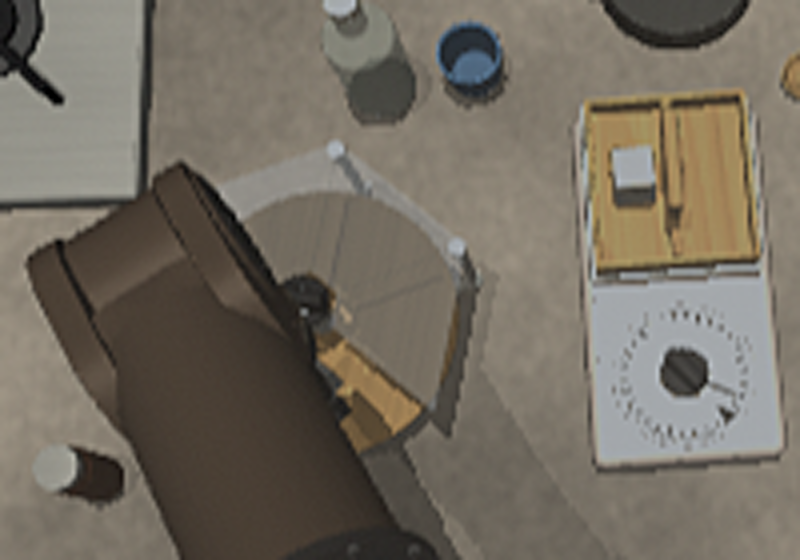

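```bash
python3 -m jog '[-1,-0.005,0.03,0,0.12,-1,-0.01,0.06,0,0.24,-1,-0.015,0.1,0,0.36,-1,-0.02,0.14,0,0.48,-1,-0.027,0.18,0,0.6]' >/dev/null;python3 go.py 627.5 -125.5 260 2.2
```

```text
t 43.83 at [527.9  62.4 255.4] psi 10.5 tilt 0.05 gap 0.442 F [ 1.1  0.4 -1.3] q [-24.  15.  14. 102.  -4.  63.   2.]
shift [ 0.0637  0.2029 -0.0046] spin 0.145 rows>= 5.1
```

```bash
python3 -m jog '[-1,0.012,0.04,0,0.05,-1,0.024,0.08,0,0.1,-1,0.036,0.12,0,0.145,-1,0.048,0.16,0,0.145,-1,0.063,0.2,0,0.145]' >/dev/null;python3 -m jog '[-1,0,0,0,0,-1,0,0,0,0,-1,0,0,0,0]' >/dev/null;python3 go.py 627.5 -125.5 150 2.2;python3 - <<'E'
from h import *
im=ctrl.read_camera("wrist");cv2.imwrite("pics/k1.png",im);
E
```

```text
t 44.50 at [ 625.3 -119.6  254.6] psi 2.4 tilt 0.06 gap 0.436 F [-1.1  0.5 -0.8] q [-7. 26. 20. 88. -9. 68. 17.]
shift [0.002  0.006  0.1046] spin 0.004 rows>= 2.5
```

View pics/k1.png

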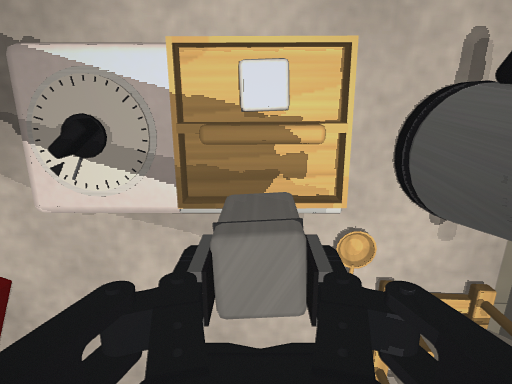

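```bash
python3 - <<'E'
from h import *
C=cam("wrist")
q=toplane(C,[(167,37),(358,37),(347,209),(178,209)],96.5);print(q.round(1),q.mean(0))
E
```

```text
[[ 543.7   -4.    96.5]
 [ 702.     3.    96.5]
 [ 709.9 -146.8   96.5]
 [ 549.6 -153.9   96.5]] [626.2992526  -75.40379136  96.5       ]
```

```bash
python3 go.py 627.5 -126 128 2.2; python3 -m jog '[-1,0.002,0.006,0.03,0,-1,0.002,0.006,0.06,0,-1,0.002,0.006,0.09,0,-1,0.002,0.006,0.11,0,-1,0.002,0.006,0.126,0]' >/dev/null;python3 -m jog '[-1,0,0,0,0,-1,0,0,0,0]' >/dev/null;python3 go.py 627.5 -125.5 110 2.2
```

```text
t 44.55 at [ 625.3 -118.6  254.8] psi 2.5 tilt 0.07 gap 0.439 F [ 0.4  0.3 -0.9] q [-7. 26. 20. 88. -9. 68. 17.]
shift [0.002  0.0076 0.1268] spin 0.006 rows>= 3.0
t 45.13 at [ 627.4 -124.1  129. ] psi 2.6 tilt 0.09 gap 0.441 F [ 0.7 -0.1 -0.3] q [ -5.  32.  18.  96. -12.  54.  19.]
shift [0.     0.0014 0.019 ] spin 0.006 rows>= 0.5
```

```bash
python3 - <<'E'
from h import *
im=ctrl.read_camera("top");cv2.imwrite("pics/k2f.png",im);crop(im,220,120,320,250,5,"pics/k2.png")
im=ctrl.read_camera("scene");crop(im,190,150,330,270,5,"pics/k3.png")
im=ctrl.read_camera("wrist");cv2.imwrite("pics/k4.png",im)
E
```

```text
(no output)
```

View pics/k2.png

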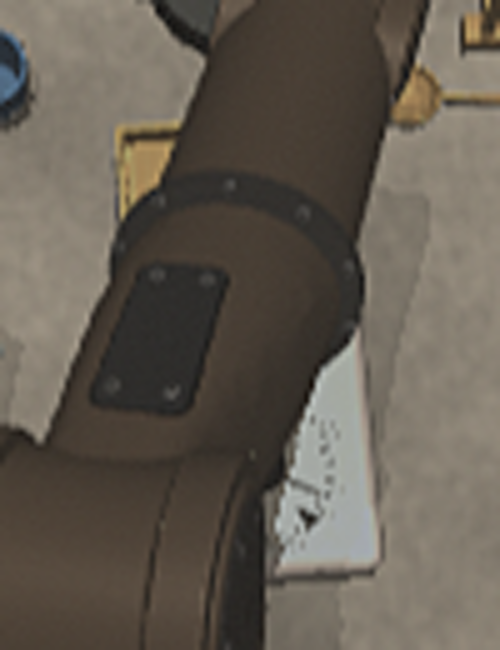

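View pics/k3.png

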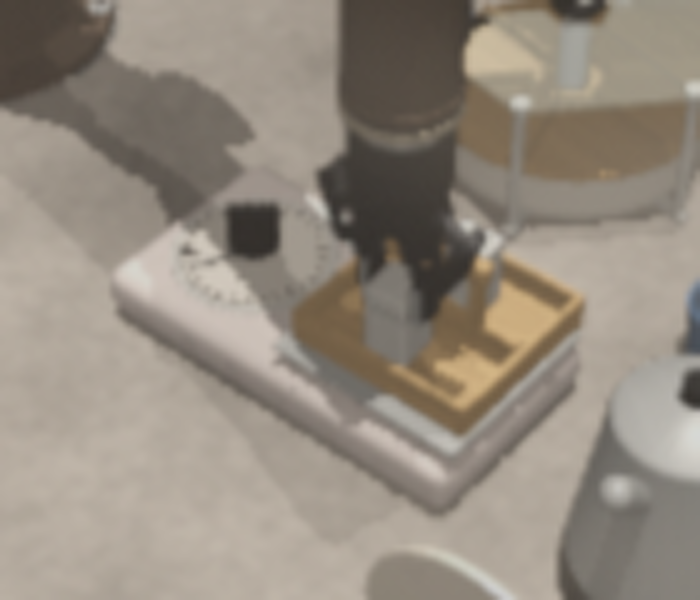

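View pics/k4.png

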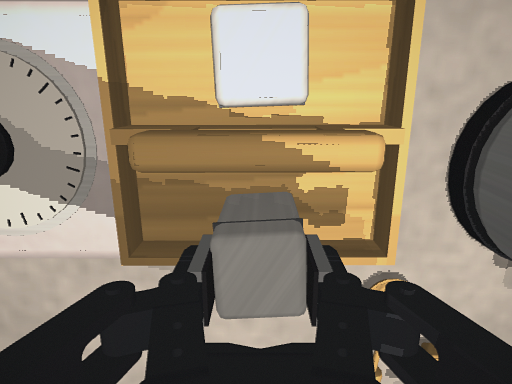

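```bash
python3 -m jog '[-1,0,0,-0.02,0,-1,0,0,-0.025,0,-1,0,0,-0.025,0,-1,0,-0.004,-0.025,0,-1,0,-0.008,-0.025,0]' >/dev/null;python3 -m jog '[-1,0,0,0,0,-1,0,0,0,0,-1,0,0,0,0]' >/dev/null; python3 go.py 627 -115.5 140 2.2;python3 - <<'E'
from h import *
im=ctrl.read_camera("wrist");cv2.imwrite("pics/k5.png",im)
C=cam("wrist")
E
```

```text
t 45.95 at [ 627.3 -117.6  153.6] psi 2.5 tilt 0.04 gap 0.436 F [ 0.1  0.1 -1. ] q [ -6.  31.  18.  94. -11.  57.  18.]
shift [-0.0002 -0.0021  0.0136] spin 0.005 rows>= 0.3
```

View pics/k5.png

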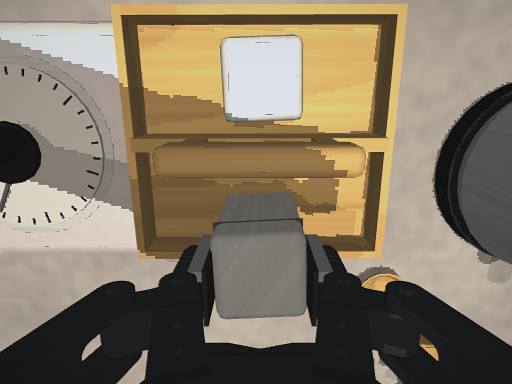

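```bash
python3 - <<'E'
from h import *
C=cam("wrist")
q=toplane(C,[(111,5),(408,4),(382,257),(138,254)],96.5);print(q.round(1),q.mean(0))
q=toplane(C,[(152,158),(366,158)],158.5);print("bar",q.round(1),q.mean(0))
q=toplane(C,[(261,79)],130.5);print("jar1 top",q)
E
```

```text
[[ 542.9   -4.6   96.5]
 [ 702.4    2.7   96.5]
 [ 709.5 -146.2   96.5]
 [ 549.3 -151.    96.5]] [626.04557508 -74.76607351  96.5       ]
bar [[581.  -75.6 158.5]
 [670.3 -71.8 158.5]] [625.65155721 -73.71976386 158.5       ]
jar1 top [[625.14308295 -40.8213309  130.5       ]]
```

```bash
python3 -m jog '[-1,0,-0.002,0.01,0.005,-1,0,-0.002,0.02,0.005,-1,0,-0.002,0.03,0.005,-1,0,-0.002,0.038,0.005,-1,0,-0.002,0.038,0.005]' >/dev/null;python3 go.py 627 -115.5 110 2.2; python3 -m jog '[-1,0,0,0.002,0,-1,0,0,0.004,0,-1,0,0,0.004,0,-1,0,0,0.004,0]' >/dev/null;python3 go.py 627 -115.5 110 2.2
```

```text
t 46.42 at [ 625.9 -115.5  113.4] psi 2.2 tilt 0.23 gap 0.442 F [-0.4  1.2 -0.4] q [ -6.  33.  18.  97. -12.  52.  18.]
shift [0.0011 0.0001 0.0033] spin -0.000 rows>= 0.1
t 46.75 at [ 627.7 -115.8  112.4] psi 2.2 tilt 0.03 gap 0.439 F [-0.4 -0.2 -1.4] q [ -6.  33.  18.  97. -12.  52.  19.]
shift [-0.0006 -0.0004  0.0024] spin -0.001 rows>= 0.1
```

```bash
python3 -m jog '[-1,0,0,0.001,0,-1,0,0,0.002,0,-1,0,0,0.002,0,-1,0,0,0.002,0]' >/dev/null;python3 go.py 627 -115.5 110 2.2; python3 -m jog '[-1,0,0,0.001,0,-1,0,0,0.001,0,0.3,0,0,0.001,0,0.3,0,0,0.001,0,0.3,0,0,0.001,0]' >/dev/null;python3 go.py; python3 -m jog '[0.3,0,0,0,0,0.3,0,0,-0.01,0,0.3,0,0,-0.03,0,0.3,0,0,-0.07,0,0.3,0,0,-0.11,0]' >/dev/null;python3 -m jog '[0.3,0,0,-0.04,0,0.3,0,0,-0.05,0,0.3,0,0,-0.05,0,0.3,0,0,-0.05,0]' >/dev/null;python3 go.py;python3 - <<'E'
from h import *
im=ctrl.read_camera("wrist");cv2.imwrite("pics/l1.png",im);
E
```

```text
t 47.08 at [ 627.4 -115.7  110.2] psi 2.2 tilt 0.01 gap 0.438 F [-1.   0.3 -0.5] q [ -6.  33.  18.  97. -12.  52.  19.]
shift [-0.0004 -0.0002  0.0002] spin -0.000 rows>= 0.0
t 47.50 at [ 627.5 -115.8  109.2] psi 2.2 tilt 0.01 gap 0.650 F [-0.6  0.   0.2] q [ -6.  33.  17.  97. -12.  52.  19.]
t 48.25 at [ 627.7 -115.8  270.3] psi 2.2 tilt 0.12 gap 0.648 F [ 0.3  0.4 -0.8] q [-8. 25. 20. 86. -9. 70. 16.]
```

View pics/l1.png

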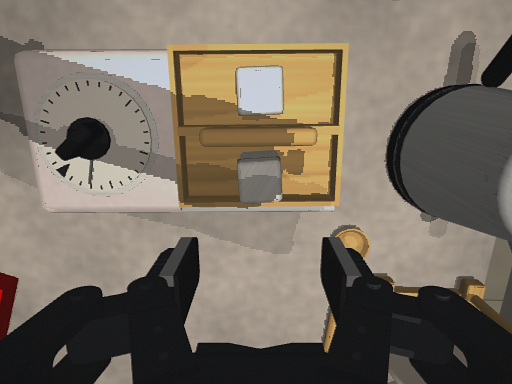

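```bash
python3 -m jog '[-1,0,-0.03,0,0,-1,0,-0.07,0,0,-1,0,-0.11,0,0,-1,0,-0.15,0,0,-1,0,-0.16,0,0]' >/dev/null; python3 -m jog '[-1,0,0,0,0,-1,0,0,0,0,-1,0,0,0,0,-1,0,0,0,0,-1,0,0,0,0]' >/dev/null;python3 go.py 626 42 90 2.2;python3 - <<'E'
from h import *
im=ctrl.read_camera("wrist");cv2.imwrite("pics/l2.png",im);
im=ctrl.read_camera("top");crop(im,200,110,320,250,4,"pics/l3.png")
E
```

```text
t 49.13 at [621.3  42.4 268.9] psi 2.0 tilt 0.04 gap 0.000 F [-0.1 -0.2 -0.9] q [-21.  23.  18.  88.  -8.  69.   0.]
shift [0.0047 0.0005 0.1789] spin -0.003 rows>= 4.3
```

View pics/l2.png

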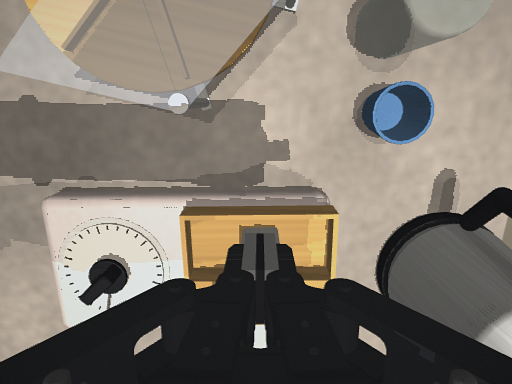

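View pics/l3.png

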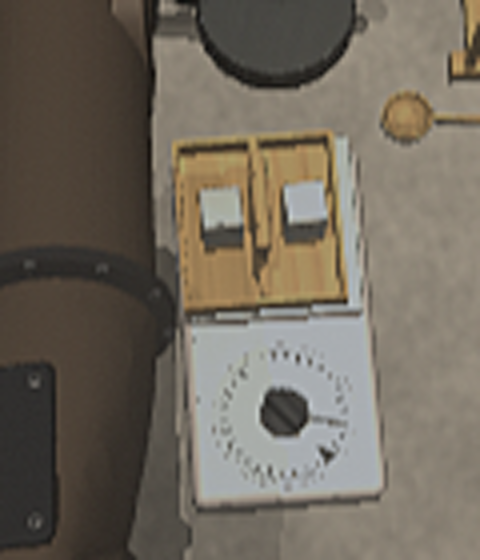

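```bash
python3 -m jog '[-1,0.004,0,0.04,0,-1,0.004,0,0.08,0,-1,0.004,0,0.12,0,-1,0.004,0,0.15,0,-1,0.004,0,0.178,0]' >/dev/null; python3 -m jog '[-1,0,0,0.01,0,-1,0,0,0.01,0,-1,0,0,0.01,0]' >/dev/null;python3 go.py 626 20 84 2.2
```

```text
t 49.90 at [625.9  43.9  81.8] psi 2.1 tilt 0.02 gap 0.004 F [ 0.8 -0.1  0.6] q [-19.  34.  15. 100. -11.  48.   3.]
shift [-0.0008  0.0239 -0.0022] spin -0.001 rows>= 0.6
```

```bash
python3 -m jog '[-1,0,0.008,0,0,-1,0,0.016,0,0,-1,0,0.022,0,0,-1,0,0.026,0,0,-1,0,0.03,0,0]' >/dev/null;python3 go.py 626 0 82 2.2; python3 -m jog '[-1,0,0.002,0,0,-1,0,0.004,0,0,-1,0,0.006,0,0,-1,0,0.008,0,0,-1,0,0.008,0,0]' >/dev/null;python3 go.py 626 0 82 2.2
```

```text
t 50.32 at [626.9  13.2  81.9] psi 2.1 tilt 0.07 gap -0.001 F [-0.2  1.4 -0.3] q [-16.  34.  15. 100. -11.  48.   6.]
shift [-0.0014  0.0131 -0.0001] spin -0.002 rows>= 0.3
t 50.73 at [626.9   6.7  81.1] psi 2.2 tilt 0.03 gap -0.001 F [-0.2  4.   0.3] q [-16.  34.  15. 100. -11.  48.   7.]
shift [-0.0012  0.0066 -0.0009] spin -0.000 rows>= 0.2
```

```bash
python3 -m jog '[-1,0,0.002,0,0,-1,0,0.004,0,0,-1,0,0.006,0,0,-1,0,0.007,0,0,-1,0,0.007,0,0]' >/dev/null;python3 go.py 626 0 82 2.2; python3 -m jog '[-1,0,-0.01,0,0,-1,0,-0.03,0,0,-1,0,-0.04,0,0,-1,0,-0.04,-0.04,0,-1,0,-0.04,-0.08,0]' >/dev/null;  python3 -m jog '[-1,0,0,-0.04,0,-1,0,0,-0.08,0,-1,0,0,-0.09,0,-1,0,0,-0.09,0]' >/dev/null;python3 go.py;python3 - <<'E'
from h import *
im=ctrl.read_camera("wrist");cv2.imwrite("pics/l4.png",im);
im=ctrl.read_camera("top");cv2.imwrite("pics/l5f.png",im);crop(im,200,110,320,250,4,"pics/l5.png")
E
```

```text
t 51.15 at [627.1  -1.3  81.1] psi 2.1 tilt 0.02 gap 0.000 F [-0.6  1.  -0.4] q [-15.  34.  15. 100. -11.  48.   8.]
shift [-0.001  -0.0013 -0.0009] spin -0.001 rows>= 0.0
t 51.90 at [627.6  39.3 255.3] psi 2.2 tilt 0.41 gap -0.001 F [ 0.5 -0.7 -0.7] q [-21.  24.  18.  89.  -8.  67.   1.]
```

View pics/l5.png

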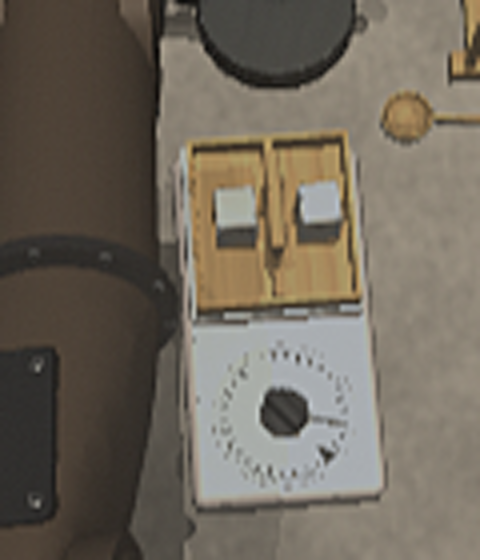

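```bash
python3 go.py 508.5 240 260 -11.2; python3 -m jog '[1,-0.02,-0.035,-0.01,0.05,1,-0.04,-0.07,-0.01,0.1,1,-0.06,-0.105,-0.01,0.15,1,-0.08,-0.14,-0.01,0.2,1,-0.1,-0.17,-0.01,0.234]' >/dev/null;python3 -m jog '[1,0,0,0,0,1,0,0,0,0]' >/dev/null;python3 go.py 508.5 240 260 -11.2
```

```text
t 52.00 at [625.4  39.4 250.9] psi 2.2 tilt 0.01 gap 0.002 F [-1.3  0.4 -0.1] q [-21.  25.  18.  89.  -8.  67.   1.]
shift [-0.1091 -0.2049 -0.0092] spin 0.234 rows>= 5.6
t 52.58 at [516.9 207.6 259.2] psi -10.9 tilt 0.20 gap 0.976 F [ 0.2 -1.6 -0.2] q [-41.  17.  18.  98.  -6.  65. -32.]
shift [-0.0144 -0.0302 -0.0008] spin 0.005 rows>= 0.8
```

```bash
python3 -m jog '[1,-0.014,-0.03,0,0.005,1,-0.014,-0.03,0,0.005,1,-0.014,-0.03,0,0.005,1,-0.014,-0.03,0,0.005]' >/dev/null;python3 go.py 508.5 240 158 -11.2;python3 - <<'E'
from h import *
im=ctrl.read_camera("wrist");cv2.imwrite("pics/n1.png",im);
E
```

```text
t 52.92 at [511.7 235.9 260. ] psi -11.6 tilt 0.12 gap 1.001 F [-0.8 -0.3 -0.3] q [-43.  18.  17.  98.  -6.  65. -36.]
shift [-0.0039 -0.0036  0.102 ] spin -0.007 rows>= 2.5
```

View pics/n1.png

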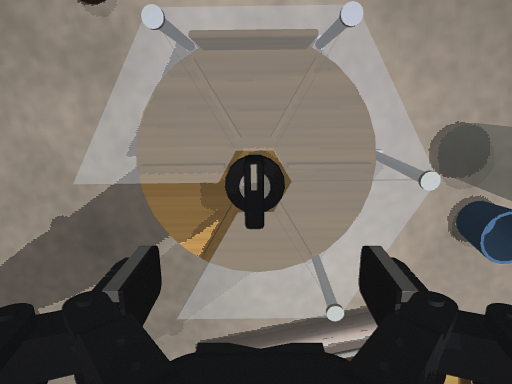

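The keeper is empty: no jars are left in any bay. The handle bar stands at col 254, lined up with the jaws.

```bash
python3 -m jog '[1,-0.004,-0.004,0.03,-0.007,1,-0.004,-0.004,0.06,-0.007,1,-0.004,-0.004,0.09,-0.007,1,-0.004,-0.004,0.101,-0.007,1,-0.004,-0.004,0.101,-0.007]' >/dev/null;python3 -m jog '[1,0,0,0,0,-1,0,0,0,0,-1,0,0,0,0,-1,0,0,0,0,-1,0,0,0,0]' >/dev/null;python3 -m jog '[-1,0,0,0,0,-1,0,0,0,0,-1,0,0,0,0,-1,0,0,0,0,-1,0,0,0,0]' >/dev/null;python3 go.py 508.5 240 158 108.8
```

```text
t 54.22 at [508.8 242.4 160.7] psi -11.1 tilt 0.07 gap 0.148 F [ 0.3 -1.3  6.9] q [-42.  23.  16. 105.  -8.  53. -34.]
shift [0.0002 0.0024 0.0027] spin -2.093 rows>= 16.7
```

```bash
python3 -m jog '[-1,0,0.001,0,-0.05,-1,0,0.001,0,-0.12,-1,0,0.001,0,-0.2,-1,0,0.001,0,-0.28,-1,0,0.001,0,-0.36]' >/dev/null;python3 -m jog '[-1,0,0,0,-0.08,-1,0,0,0,-0.16,-1,0,0,0,-0.24,-1,0,0,0,-0.32,-1,0,0,0,-0.4]' >/dev/null;python3 -m jog '[-1,0,0,0,-0.08,-1,0,0,0,-0.16,-1,0,0,0,-0.24,-1,0,0,0,-0.32,-1,0,0,0,-0.4]' >/dev/null;python3 -m jog '[-1,0,0,0,-0.08,-1,0,0,0,-0.16,-1,0,0,0,-0.24,-1,0,0,0,-0.32,-1,0,0,0,-0.4]' >/dev/null;python3 go.py 508.5 240 158 108.8
```

```text
t 55.88 at [506.2 240.6 160.7] psi 78.5 tilt 0.19 gap 0.148 F [-10.5  -4.2  15. ] q [-27.  23.  -6. 104.   3.  53.  45.]
shift [-0.0001  0.0024  0.0027] spin -0.529 rows>= 4.2
```

```bash
python3 -m jog '[-1,0,0.001,0,-0.1,-1,0,0.002,0,-0.2,-1,0,0.002,0,-0.3,-1,0,0.002,0,-0.4,-1,0,0.002,0,-0.48]' >/dev/null;python3 -m jog '[-1,0,0,0,-0.05,-1,0,0,0,-0.05,-1,0,0,0,-0.05]' >/dev/null;python3 go.py;python3 -m jog '[1,0,0,0,0,1,0,0,0,0,1,0,0,0,0,1,0,0,0,0,1,0,0,0,0]' >/dev/null;python3 -m jog '[1,0,0,-0.03,0,1,0,0,-0.07,0,1,0,0,-0.11,0,1,0,0,-0.14,0,1,0,0,-0.14,0]' >/dev/null;python3 -m jog '[1,0,0,0,0,1,0,0,0,0]' >/dev/null;python3 go.py;python3 - <<'E'
from h import *
im=ctrl.read_camera("wrist");cv2.imwrite("pics/o1.png",im);
im=ctrl.read_camera("top");cv2.imwrite("pics/o2.png",im)
im=ctrl.read_camera("scene");cv2.imwrite("pics/o3.png",im)
E
```

```text
t 56.55 at [506.3 239.5 160.7] psi 108.7 tilt 0.40 gap 0.148 F [-17.   -7.8  22.1] q [-21.  24. -13. 103.   6.  54.  72.]
t 57.55 at [509.8 240.6 299.5] psi 108.6 tilt 0.04 gap 1.001 F [ 0.1  0.5 -0.8] q [-21.  17. -13.  92.   4.  71.  74.]
```

View pics/o1.png

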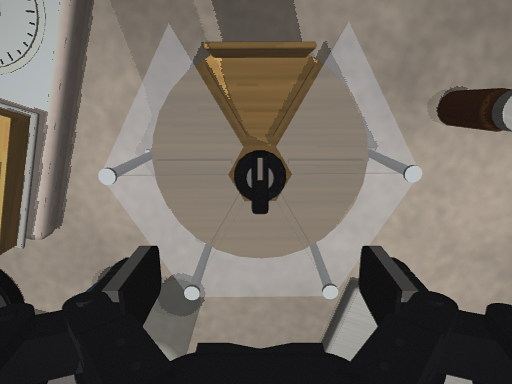

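View pics/o2.png

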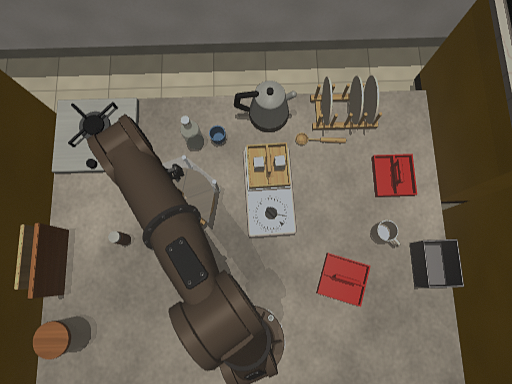

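View pics/o3.png

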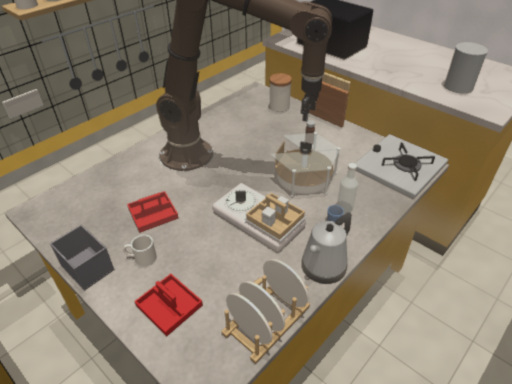

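```bash
python3 -m jog '[1,0,0,-0.03,0,1,0,0,-0.03,0,1,0,0,-0.03,0,1,0,0,-0.03,0,1,0,0,-0.03,0]' >/dev/null; python3 - <<'E'
from h import *
im=ctrl.read_camera("top");crop(im,220,130,320,250,5,"pics/p1.png")
E
```

```text
(no output)
```

View pics/p1.png

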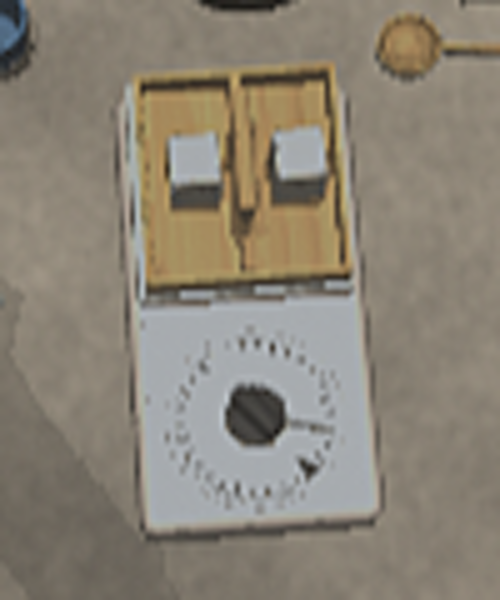

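```bash
python3 -c "
from workcell import ctrl
print(ctrl.get_state()['time_s']);print(ctrl.sign_off())"
```

```text
58.1667
the job is handed in; nothing more can be done
None
```

I set the caddy on the pan and zeroed the dial against the needle. I then brought the two jars that were present to the gap and put them in the caddy, one in each trough. Finally I turned the carousel back to home and handed the job in at 58 s.

- **Caddy and scale:** the last pictures show both jars upright and the caddy centred on the pan. The dial's zero mark is where I left it. The needle has moved on by about 35 degrees (judged by eye), which fits two jars of about 0.12 kg, roughly 0.24 kg net.
- **Keeper:** the last look before the final turn showed no jars in any bay. The closing panel now stands in the gap.
- **Bystanders:** the bottle, mug, cup and pepper mill are all still standing.

Three things did not go as expected:
- **Dial:** the first zeroing was about 1.3 degrees off, so I corrected it before loading any jar.
- **Caddy knocked aside:** it moved about 10 mm on the pan while the second jar was on its way. I placed that jar to suit, then pushed the caddy gently back to the centre.
- **Jars in their bays:** both stood about 30 to 35 degrees off square to the radius, not the few degrees stated, so I turned the grip to match.

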